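Change round the three specimens

ROBOT

A 7-joint arm with a two-finger parallel gripper is mounted at the origin on a cart in front of the work surface, level with it; the furniture and walls round the work are solid. World frame = base frame: x ahead of the robot, y to its left, z up, the work surface at z = 0. Lengths are in m, angles in degrees, forces in N, time in s.
With the tool pointing down it reaches from about 0.4 to 0.9 m from the base axis. Payload 5.5 kg.
Tool frame: the origin (TCP) lies midway between the tips of the shut fingers; the grasp point (between the pads) lies 19 mm behind it; z points along the fingers, y is the line along which they close (so a half turn about z gives the same grasp; the last joint's range is limited). The gripper opens to 85 mm and grips with 20 to 120 N. Pads are 22 mm wide; open, the fingers measure 114 mm over their backs; the gripper's body (76 mm by 85 mm) begins 54 mm behind the grasp point. The pads swing forward as they close: fully open they stand 13 mm farther back than shut.
Start: joints at [-51.956, 28.699, -24.465, 88.831, 12.651, 65.22, -12.049], TCP at [0.254, 0.599, 0.21] pointing down, gripper open.
Joint ranges: [-164.97, 164.97], [-17.58, 116.51], [-87.97, 89.64], [11.32, 138.91], [-80.73, 260.73], [10.89, 115.49], [-147.41, 147.41]. Speed limits (degrees/s): [147.25, 147.25, 180, 180, 180, 180, 180].

INTERFACE

Orientations are given as [roll, pitch, yaw] about the fixed x, y, z axes, in that order (R = Rz(yaw) Ry(pitch) Rx(roll)).
In Python, from station import ctrl, get_image, camera_info, workorder gives the robot as it stands. The module is installed in compiled form; this text tells all that it offers.
- The arm moves only by the shell command python3 -m inch 'ROWS' [FORCE]. ROWS is JSON, a list of rows, each a list of 3 entries, a list of its own where there are three numbers: the shift along the world's x, y, z in cm, then the turn, a rotation vector about the world's x, y, z in rad, then the finger opening in cm, from 0 to 8.54. In form: [[[x, y, z], [wx, wy, wz], claw], ...]. A call has exactly 8 rows; each row is the pose to reach, as a shift and turn from the pose commanded when the call began; what a row does not reach only later rows make up. A row lasts 1/12 s, in which the tool goes at most 41.7 mm and 7.16 degrees, less where a joint would pass 70% of its speed; a pose out of reach is approached as far as the arm can. A call with a gripper value outside its range is refused whole. The fingers move at their own pace and stop on an object; FORCE is the grip in N (left out, the last holds). Time passes only in rows, so rows that repeat a pose let the fingers close, or fill a call up. It gives the time, the measured TCP pose, the force, the opening and the grip force at its end, in the units of the state.
- ctrl.sense(): the state, without advancing time (a new reading comes with each control period).
- get_image(name): name is "scene" or "top" or "wrist"; returns (picture, depth): 400x640x3 uint8, blue, green, red; 400x640 float32, m along the optical axis (not along the pixel's ray), 0 where there is no reading.
- camera_info(name): a dict with "K" (3x3 intrinsics, pixels), "k1" (the pictures are not rectified: a ray, as slopes to the right and down, at radius r is drawn at 1 + k1 r^2 times it, then the intrinsics apply), "world_to_cam" (4x4, takes a point from world to camera coordinates). Camera axes: x right, y down, z forward; pixel columns grow to the right and rows downward; lengths in m; the calibration is good to about 2 mm. A picture is of the moment at which its call begins: read the wrist's pose just before it. camera_info takes no time and is no camera call; for the wrist camera it gives the pose at the moment of the call.
- workorder.sign_off(): hands the job in; it is judged then, once.
The state is a dict: "time": time; "joint_positions": joint angles; "dq": joint speeds; "effort": joint torques, N m; "position": TCP position; "tcp_rot": TCP orientation; "wrist_force": force on the tool from outside, world axes, zero at the start; "wrist_torque": the same for the moment, N m; "gripper_width": finger opening in m; "gripper_force": force on a finger pad.
Only numpy, scipy, OpenCV 4.12 (cv2) and the standard library are available. Lean on these libraries where they do the work, as an engineer would, in place of code of your own. Each camera call takes 0.05 s, during which the arm holds its last target. There are 200 camera calls.

TASK

I have finished drawing the skeleton on the wooden plinth and modelling from the fish skull on the turntable. Put the fish skull away in the glass-lidded box, stand the skeleton in the middle of the turntable, and take the spiky shell out of the box and stand it in the middle of the plinth, all upright; the empty cork mat is free for setting one aside meanwhile. Never knock a specimen over, and leave the box shut.

Things in the scene. Friction and masses are not known exactly. Their poses are not given: they have to be found in the camera images.
- fish_skull: Pale dried fish skull, loose, 33 (x) x 98 (y) x 43 (z) mm, about 40 g. Starts upright on the turntable. Origin: centre of its underside; z up. The part to grip is its solid core: 24 mm wide across x, y from -23 to +37 mm, 30 mm high; grip it across x (the cheeks) about 7 mm to the +y side of the origin, some 10 to 25 mm above its underside.
- skeleton: Grey cast skeleton of a four-legged beast, loose, 90 (x) x 105 (y) x 40 (z) mm with thin legs, about 50 g. Starts upright on the plinth. Origin: centre of its underside; z up. The part to grip is the rib cage: a solid core with x from -15 to +21 mm, y from -36 to +14 mm, 36 mm high; grip it across x (36 mm wide), centred 3 mm to +x and 11 mm to -y of the origin, some 10 to 28 mm above its underside.
- shell: Spiky pale sea shell, loose, 50 (x) x 64 (y) x 52 (z) mm, about 50 g. Starts upright in the closed box, seen through its clear lid. Origin: centre of its underside; z up. The part to grip is its solid core: x from -10 to +18 mm, y from -13 to +18 mm, 41 mm high; grip it across x (28 mm wide), centred 4 mm to +x and 2 mm to +y of the origin, some 10 to 30 mm above its underside. The thin spikes round it do not hinder the fingers.
- wheel: Sculptor's turntable (banding wheel): round black disc 195 mm across on a wooden block, fixed on the bench; the disc turns stiffly. Origin: under the centre of the disc, at bench height; the top of the disc is 74 mm above it.
- plinth: Small wooden drawing plinth with a square top, 130 x 130 mm, fixed on the bench. Origin: centre of its underside, at bench height; its top is 56 mm above it.
- cork_mat: Empty round cork mat, 140 mm across, 6 mm thick, fixed flat on the bench: the free spot. Origin: centre of its underside.
- box: Wooden collector's box, fixed on the bench, outside 160 (x) x 180 (y) x 62 (z) mm, walls 7 mm; felt floor 8 mm above the origin (inside depth 54 mm), inside 146 x 166 mm. Origin: centre of its underside; z up. Its x axis points away from the robot, to the side with the lid's hinge: the hinge line runs along the box's y at x = +80 mm, z = +63 mm. Under the lid is one open space.
- lid (a joint): Hinge of the box's glazed lid (clear pane in a wooden frame, 160 x 180 x 8 mm, 0.2 kg): 0 shut, grows as the front edge rises, stop at 1.9 rad. Gravity shuts it softly (damped) from any angle below about 1.65 rad; past 1.75 it leans back on its stop and stays open. About 1 N at the handle lifts it.
- lid_handle (a point): Middle of the brass bow handle on the lid's front edge: a round bar 8 mm thick and 84 mm long, parallel to the box's y, standing 38 mm off the lid's top face (34 mm of free space between). Moves with the lid. With the lid shut it lies at x = -73.5 mm, z = +109 mm in the box's frame, so 153.5 mm before and 46 mm above the hinge line.
Not all that is in view belongs to the job. What is shaped like the fish_skull but orange is not meant.

How it is judged:
By the outcome, as a careful person would: the job done as asked, in the order asked, and still so for the second after the job is handed in, with the robot touching nothing.
It also fails if it takes over 128 s, if anything falls off the work surface, if the arm or the gripper's body presses on something with over 40 N, if the wrist force passes 120 N, or if a joint passes its speed limit or range.

## Working session

There is one attempt and no reset: what is moved stays moved. The work goes in short steps, Python scripts to look and compute and a shell command to move; the robot and the scene stay as the last step left them, time stands still between calls to the robot, and variables do not carry over. Pictures are saved under pics/ and viewed, at most 14 in all, crops included, and the job is handed in when it is done.

```bash
mkdir -p pics; cat > h.py <<'E'
import numpy as np, cv2
from station import ctrl,get_image,camera_info,workorder
def ray(ci,u,v):
    K=np.array(ci["K"]);k1=ci["k1"];T=np.array(ci["world_to_cam"])
    d=np.array([(u-K[0,2])/K[0,0],(v-K[1,2])/K[1,1]]);s=d.copy()
    for _ in range(20): s=d/(1+k1*(s@s))
    R=T[:3,:3];return -R.T@T[:3,3], R.T@np.array([s[0],s[1],1])
def onz(ci,u,v,z):
    o,r=ray(ci,u,v);return o+r*(z-o[2])/r[2]
def pt(ci,u,v,dep):
    o,r=ray(ci,u,v);return o+r*dep
def cloud(ci,D):
    K=np.array(ci["K"]);k1=ci["k1"];T=np.array(ci["world_to_cam"])
    v,u=np.mgrid[:400,:640];d=np.stack([(u-K[0,2])/K[0,0],(v-K[1,2])/K[1,1]],-1);s=d.copy()
    for _ in range(20): s=d/(1+k1*(s**2).sum(-1,keepdims=True))
    P=np.concatenate([s,np.ones((400,640,1))],-1)*D[...,None]
    return (P-T[:3,3])@T[:3,:3]
E
python3 - <<'E'
from h import *
for n in("scene","top"):
    ci=camera_info(n);im,D=get_image(n);cv2.imwrite(f"pics/{n}0.png",im);np.savez(f"{n}0.npz",D=D,im=im)
    print(n,np.array(ci["K"]).round(1).tolist(),ci["k1"],np.linalg.inv(ci["world_to_cam"]).round(3).tolist())
s=ctrl.sense();print(s["position"],s["tcp_rot"],s["time"])
E
```

```text
scene [[508.1, 0.0, 319.4], [0.0, 508.1, 204.7], [0.0, 0.0, 1.0]] 0.05536942069785026 [[0.509, -0.513, 0.691, -0.495], [-0.861, -0.307, 0.407, -0.577], [0.003, -0.802, -0.598, 0.967], [0.0, 0.0, 0.0, 1.0]]
top [[516.6, 0.0, 323.0], [0.0, 516.6, 197.1], [0.0, 0.0, 1.0]] 0.03459836492439107 [[-0.011, -0.989, 0.146, 0.302], [-1.0, 0.011, 0.006, 0.007], [-0.007, -0.146, -0.989, 1.502], [0.0, 0.0, 0.0, 1.0]]
[0.25338507 0.59785207 0.20914153] [-1.79898458e+02 -4.68807921e-03  1.57036010e+02] 0.1
```

View pics/top0.png

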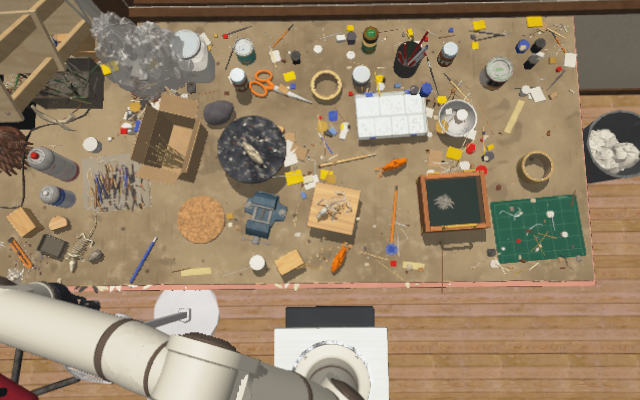

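View pics/scene0.png

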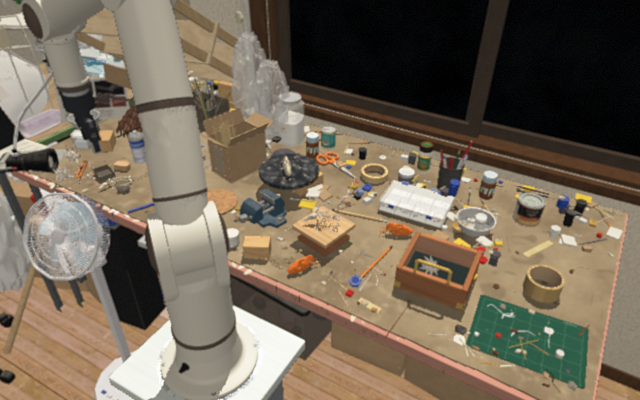

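The top view shows the pale skull on the black disc at (251,150), the skeleton on the plinth at (334,207), the cork mat at (201,219) and the shell in the box at (445,203). The orange skull-shaped pieces at (392,164) and (340,258) are decoys. The pale one on the turntable fits the description; I'll confirm it in a crop.

```bash
python3 - <<'E'
from h import *
z=np.load("top0.npz");im=z["im"];D=z["D"];ci=camera_info("top");C=cloud(ci,D)
def crop(u,v,r): return cv2.resize(im[v-r:v+r,u-r:u+r],(390,390),interpolation=cv2.INTER_CUBIC)
cv2.imwrite("pics/c1.png",np.hstack([crop(251,150,36),crop(334,207,36)]))
def mask(u,v,r,zlo,zhi):
    m=np.zeros((400,640),np.uint8);Z=C[...,2];w=(Z>zlo)&(Z<zhi);m[v-r:v+r,u-r:u+r]=w[v-r:v+r,u-r:u+r];return m
for n,u,v,r,lo,hi in(("wheel",251,150,42,.064,.084),("plinth",334,209,34,.046,.066),("boxrim",454,203,45,.055,.08),("handle",454,203,45,.095,.13),("skull",251,150,30,.08,.13),("skel",334,207,28,.066,.11)):
    m=mask(u,v,r,lo,hi)>0;P=C[m];
    if len(P)<5: print(n,len(P));continue
    rc=cv2.minAreaRect((P[:,:2]*1000).astype(np.float32));print(n,len(P),np.round(P.mean(0),4),[np.round(x,1) for x in rc], np.round(np.percentile(P[:,2],[5,50,95]),3))
    cv,ca=cv2.minEnclosingCircle((P[:,:2]*1000).astype(np.float32));print("   circ",np.round(cv,1),round(ca,1))
hsv=cv2.cvtColor(im,cv2.COLOR_BGR2HSV)
print("mat hsv",hsv[219,201],C[219,201],"plinth",hsv[190,320],C[192,325]); 
P=C[210:228,180:224].reshape(-1,3)
m=np.zeros((400,640),bool);m[190:248,172:230]=cv2.inRange(hsv,(8,90,110),(20,255,255))[190:248,172:230]>0
c=cv2.findContours(cv2.morphologyEx(m.astype(np.uint8),cv2.MORPH_OPEN,np.ones((5,5))),0,1)[0];c=max(c,key=cv2.contourArea)
(u,v),rr=cv2.minEnclosingCircle(c);print("mat",u,v,rr,onz(ci,u,v,.006))
# box orange rim
m=np.zeros((400,640),np.uint8);m[160:245,405:500]=cv2.inRange(hsv,(3,110,80),(15,255,255))[160:245,405:500]
c=max(cv2.findContours(m,0,1)[0],key=cv2.contourArea);b=cv2.boxPoints(cv2.minAreaRect(c))
for p in b: print("box",p,onz(ci,*p,.066).round(3))
E
```

```text
wheel 3554 [0.6537 0.217  0.0739] [array([655. , 217.2]), array([197.9, 196.4]), np.float64(0.1)] [0.069 0.074 0.079]
   circ [655.5 217.2] 101.0
plinth 1857 [ 0.4823 -0.0154  0.0557] [array([484.3, -14.9]), array([129.5, 131. ]), np.float64(77.7)] [0.05  0.056 0.061]
   circ [484.1 -14.6] 89.4
boxrim 3656 [ 0.5013 -0.3505  0.0686] [array([ 502.6, -351.7]), array([167.4, 181.5]), np.float64(3.2)] [0.063 0.069 0.074]
   circ [ 498.6 -351.5] 118.8
handle 99 [ 0.4255 -0.3532  0.1108] [array([ 425.7, -354.7]), array([ 7.9, 88.3]), np.float64(3.6)] [0.106 0.111 0.115]
   circ [ 424.2 -354.8] 44.2
skull 282 [0.6406 0.2148 0.0979] [array([647.6, 214.8]), array([166.3, 163.4]), np.float64(65.8)] [0.08  0.1   0.115]
   circ [652.3 211.1] 92.7
skel 236 [ 0.4876 -0.01    0.0826] [array([487.8, -12. ]), array([ 57.2, 108.7]), np.float64(24.0)] [0.069 0.084 0.094]
   circ [484.4 -13.5] 54.9
mat hsv [ 15 129 174] [0.46323311 0.371911   0.0044711 ] plinth [ 18 107 233] [0.5308413  0.00995682 0.05364361]
mat 200.29893493652344 218.4341583251953 24.98429298400879 [0.46474656 0.3736144  0.006     ]
box [415.72174 175.25845] [ 0.574 -0.246  0.066]
box [485.6054  168.75766] [ 0.59  -0.443  0.066]
box [491.0703 227.5051] [ 0.424 -0.449  0.066]
box [421.18665 234.00589] [ 0.408 -0.255  0.066]
```

View pics/c1.png

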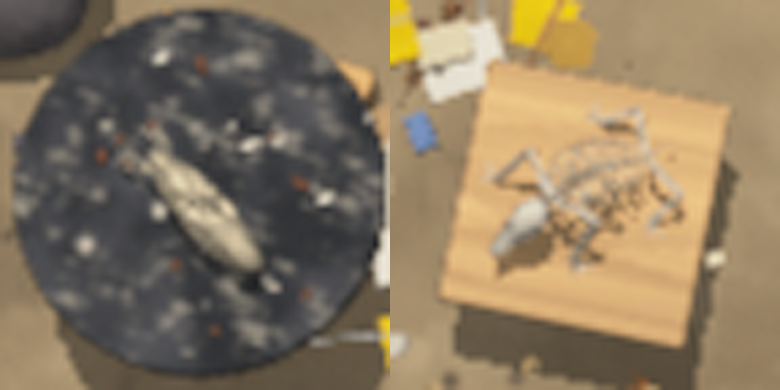

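The crop confirms the pale skull in the middle of the disc, with its long axis running from upper left to lower right. The skeleton stands on the plinth with its head to the lower left. The measured sizes agree: wheel 197 mm, plinth 130 mm, handle at z 0.111.

Plan: open the lid, shell to mat, skull to box, shut the lid, skeleton to wheel, shell to plinth.

```bash
python3 -m inch '[[[22,-24,7],[0,0,-0.6],8.5],[[22,-24,7],[0,0,-0.6],8.5],[[22,-24,7],[0,0,-0.6],8.5],[[22,-24,7],[0,0,-0.6],8.5],[[22,-24,7],[0,0,-0.6],8.5],[[22,-24,7],[0,0,-0.6],8.5],[[22,-24,7],[0,0,-0.6],8.5],[[22,-24,7],[0,0,-0.6],8.5]]' 
python3 -m inch '[[[0,-31,0],[0,0,-0.5],8.5],[[0,-31,0],[0,0,-0.5],8.5],[[0,-31,0],[0,0,-0.5],8.5],[[0,-31,0],[0,0,-0.5],8.5],[[0,-31,0],[0,0,-0.5],8.5],[[0,-31,0],[0,0,-0.5],8.5],[[0,-31,0],[0,0,-0.5],8.5],[[0,-31,0],[0,0,-0.5],8.5]]'
python3 - <<'E'
from h import *
s=ctrl.sense();print(s["position"],s["tcp_rot"],s["time"],s["joint_positions"])
E
```

```text
time: 0.77
position: [0.4744, 0.3566, 0.2803]
tcp_rot: [-180.0, 0.0, 122.7]
wrist_force: [1.0, -0.6, 0.6]
gripper_width: 0.0848
gripper_force: 0.0
time: 1.43
position: [0.4728, 0.042, 0.2799]
tcp_rot: [-180.0, 0.1, 93.6]
wrist_force: [-0.2, -1.0, -0.1]
gripper_width: 0.0852
gripper_force: 0.0
[0.47284958 0.04204074 0.27994534] [-1.79963306e+02  1.26701433e-01  9.36382869e+01] 1.4333 [-1.07199390e+01  4.88825673e+00  2.44630253e+00  1.08936929e+02
 -9.29677118e-02  6.62261076e+01 -4.60667922e+00]
```

```bash
python3 -m inch '[[[-1,-31,0],[0,0,0],8.5],[[-1,-31,0],[0,0,0],8.5],[[-1,-31,0],[0,0,0],8.5],[[-1,-31,0],[0,0,0],8.5],[[-1,-31,0],[0,0,0],8.5],[[-1,-31,0],[0,0,0],8.5],[[-1,-31,0],[0,0,0],8.5],[[-1,-31,0],[0,0,0],8.5]]' >/dev/null
python3 -m inch '[[[-3.6,-8.5,-1],[0,0,0],8.5],[[-3.6,-8.5,-1],[0,0,0],8.5],[[-3.6,-8.5,-1],[0,0,0],8.5],[[-3.6,-8.5,-1],[0,0,0],8.5],[[-3.6,-8.5,-1],[0,0,0],8.5],[[-3.6,-8.5,-1],[0,0,0],8.5],[[-3.6,-8.5,-1],[0,0,0],8.5],[[-3.6,-8.5,-1],[0,0,0],8.5]]'
python3 - <<'E'
from h import *
ci=camera_info("wrist");im,D=get_image("wrist");cv2.imwrite("pics/w1.png",im);C=cloud(ci,D)
print(np.linalg.inv(ci["world_to_cam"]).round(3).tolist(),np.array(ci["K"]).round(0).tolist())
m=(C[...,2]>.098)&(C[...,2]<.125)&(D>0)&(abs(C[...,0]-.425)<.03)&(abs(C[...,1]+.354)<.06);P=C[m];print(len(P),P.mean(0),cv2.minAreaRect((P[:,:2]*1000).astype(np.float32)),np.percentile(P[:,2],[5,50,95]))
E
```

```text
time: 2.77
position: [0.4285, -0.345, 0.2702]
tcp_rot: [180.0, -0.0, 94.2]
wrist_force: [-0.3, -0.8, -0.7]
gripper_width: 0.085
gripper_force: 0.0
[[0.997, 0.069, 0.022, 0.423], [0.073, -0.949, -0.306, -0.266], [-0.0, 0.307, -0.952, 0.435], [0.0, 0.0, 0.0, 1.0]] [[343.0, 0.0, 321.0], [0.0, 343.0, 207.0], [0.0, 0.0, 1.0]]
744 [ 0.42491109 -0.35076934  0.11204413] ((425.28594970703125, -354.3652038574219), (7.881073951721191, 90.11819458007812), 3.728240966796875) [0.10810946 0.11249939 0.11422422]
```

View pics/w1.png

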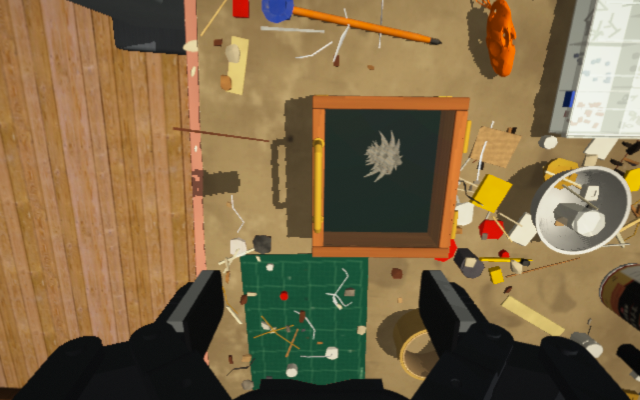

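The wrist view shows the handle at (318,185) and the shell under the glass at (381,155). I'll lower onto the handle and grip.

```bash
python3 -m inch '[[[-0.3,-0.9,-4],[0,0,0],8.5],[[-0.3,-0.9,-8],[0,0,0],8.5],[[-0.3,-0.9,-12],[0,0,0],8.5],[[-0.3,-0.9,-16],[0,0,0],8.5],[[-0.3,-0.9,-18],[0,0,0],8.5],[[-0.3,-0.9,-18],[0,0,0],8.5],[[-0.3,-0.9,-18],[0,0,0],4],[[-0.3,-0.9,-18],[0,0,0],0]]' 25
python3 -m inch '[[[0,0,0],[0,0,0],0],[[0,0,0],[0,0,0],0],[[0,0,0],[0,0,0],0],[[0,0,0],[0,0,0],0],[[0,0,0],[0,0,0],0],[[0,0,0],[0,0,0],0],[[0,0,0],[0,0,0],0],[[0,0,0],[0,0,0],0]]'
python3 - <<'E'
import numpy as np
a0=np.arctan2(46,-153.5);R=np.hypot(46,153.5);y=np.radians(4)
p0=R*np.array([np.cos(a0),np.sin(a0)])
for t in np.arange(.12,1.87,.12):
    d=R*np.array([np.cos(a0-t),np.sin(a0-t)])-p0;print(round(t,2),np.round([d[0]*np.cos(y)/10,d[0]*np.sin(y)/10,d[1]/10],2).tolist())
E
```

```text
time: 3.48
position: [0.4259, -0.3562, 0.0918]
tcp_rot: [179.9, 0.1, 94.0]
wrist_force: [0.1, -0.5, 0.8]
gripper_width: 0.0634
gripper_force: 0.0
time: 4.15
position: [0.4261, -0.356, 0.0917]
tcp_rot: [179.8, 0.1, 94.0]
wrist_force: [-0.1, 0.7, 8.8]
gripper_width: 0.0
gripper_force: 3.9
0.12 [0.66, 0.05, 1.8]
0.24 [1.53, 0.11, 3.52]
0.36 [2.6, 0.18, 5.11]
0.48 [3.85, 0.27, 6.57]
0.6 [5.27, 0.37, 7.86]
0.72 [6.83, 0.48, 8.98]
0.84 [8.51, 0.6, 9.9]
0.96 [10.29, 0.72, 10.61]
1.08 [12.14, 0.85, 11.11]
1.2 [14.04, 0.98, 11.37]
1.32 [15.96, 1.12, 11.41]
1.44 [17.87, 1.25, 11.22]
1.56 [19.74, 1.38, 10.8]
1.68 [21.54, 1.51, 10.16]
1.8 [23.26, 1.63, 9.3]
```

```bash
python3 - <<'E'
from h import *
s=ctrl.sense();print(s["wrist_force"],s["gripper_width"])
ci=camera_info("wrist");im,D=get_image("wrist");cv2.imwrite("pics/w2.png",im);C=cloud(ci,D)
m=(C[...,2]>.1)&(C[...,2]<.135)&(D>0)&(abs(C[...,0]-.425)<.03)&(C[...,1]>-.34)&(C[...,1]<-.29);P=C[m];print(len(P),P.mean(0),np.percentile(P[:,2],[5,50,95]))
E
```

```text
[-0.14291628  0.66888389  8.83157064] 4.367985266994819e-05
1242 [ 0.42356967 -0.32378431  0.11144907] [0.10590228 0.11239034 0.11397295]
```

View pics/w2.png

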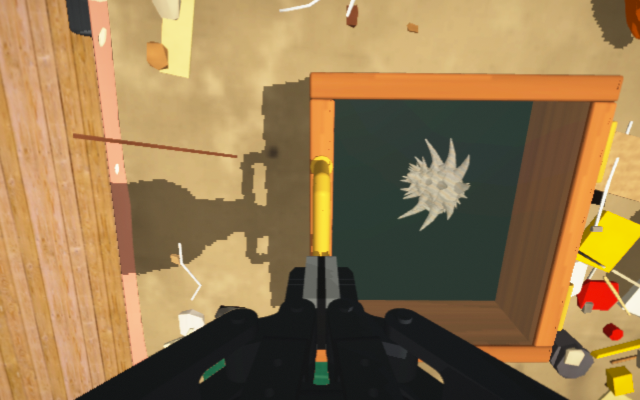

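```bash
python3 - <<'E'
from h import *
im=cv2.imread("pics/w2.png");ci=camera_info("wrist");_,D=get_image("wrist")
T=np.array(ci["world_to_cam"]);K=np.array(ci["K"])
for p in ([.4253,-.312,.109],[.4253,-.356,.109],[.4253,-.396,.109],[.426,-.356,.0917],[.426,-.356,.111]):
    q=T[:3,:3]@p+T[:3,3];print(p,K[0,0]*q[0]/q[2]+K[0,2],K[1,1]*q[1]/q[2]+K[1,2],q[2])
for r in range(200,390,12): print(r,D[r,322],pt(ci,322,r,D[r,322]).round(3),D[r,300],pt(ci,300,r,D[r,300]).round(3))
cv2.imwrite("pics/w2c.png",cv2.resize(im[230:400,230:420],None,fx=3.5,fy=3.5,interpolation=cv2.INTER_CUBIC))
E
```

```text
[0.4253, -0.312, 0.109] 326.32711139582875 179.6809251581991 0.15075032303370667
[0.4253, -0.356, 0.109] 319.4419014548312 268.9436823433178 0.16429962353054706
[0.4253, -0.396, 0.109] 314.09933622760553 338.20694471442954 0.17661716943676561
[0.426, -0.356, 0.0917] 320.8195114249144 253.221454002822 0.180770509605082
[0.426, -0.356, 0.111] 320.9079060948269 271.0682317850633 0.1624142059017734
200 0.14809649 [ 0.424 -0.32   0.114] 0.26577964 [ 0.41  -0.355  0.002]
212 0.15048882 [ 0.424 -0.326  0.114] 0.26971525 [ 0.41  -0.365  0.001]
224 0.15259059 [ 0.425 -0.331  0.113] 0.27280235 [ 0.411 -0.375  0.001]
236 0.15355451 [ 0.425 -0.337  0.114] 0.27555335 [ 0.411 -0.385  0.001]
248 0.15600048 [ 0.426 -0.343  0.113] 0.28059435 [ 0.412 -0.397 -0.   ]
260 0.14989053 [ 0.426 -0.345  0.121] 0.2826112 [ 0.413 -0.407  0.001]
272 0.13867982 [ 0.426 -0.345  0.132] 0.14674258 [ 0.417 -0.349  0.125]
284 0.12998372 [ 0.426 -0.345  0.141] 0.1384086 [ 0.417 -0.35   0.134]
296 0.12233563 [ 0.426 -0.345  0.15 ] 0.12885554 [ 0.418 -0.349  0.144]
308 0.12070839 [ 0.426 -0.348  0.152] 0.11062521 [ 0.418 -0.343  0.161]
320 0.12261413 [ 0.426 -0.353  0.152] 0.10737282 [ 0.418 -0.344  0.165]
332 0.12557442 [ 0.427 -0.359  0.151] 0.10170054 [ 0.419 -0.344  0.171]
344 0.12719913 [ 0.427 -0.365  0.151] 0.08908475 [ 0.419 -0.339  0.182]
356 0.22580825 [ 0.433 -0.44   0.072] 0.086404316 [ 0.419 -0.34   0.185]
368 0.31335557 [ 0.438 -0.514  0.004] 0.08161982 [ 0.42  -0.339  0.19 ]
380 0.31766376 [ 0.439 -0.527  0.004] 0.08342285 [ 0.42  -0.343  0.19 ]
```

View pics/w2c.png

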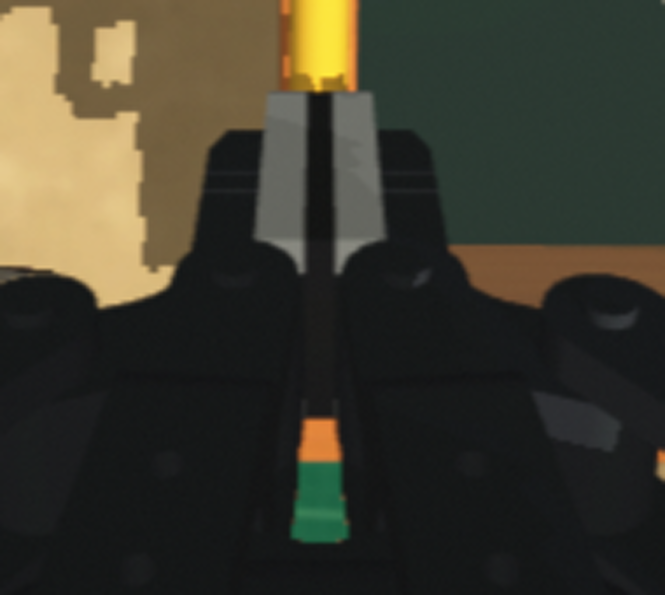

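The fingertips rest on top of the bar at z≈0.115 (row 257, col 323), although the TCP reads 0.092. So the bar isn't gripped. I'll rise and measure where the tips really are, shut and open.

```bash
python3 -m inch '[[[0,0,4],[0,0,0],0],[[0,0,6],[0,0,0],0],[[0,0,6],[0,0,0],0],[[0,0,6],[0,0,0],0],[[0,0,6],[0,0,0],0],[[0,0,6],[0,0,0],0],[[0,0,6],[0,0,0],0],[[0,0,6],[0,0,0],0]]' 
cat > tip.py <<'E'
from h import *
s=ctrl.sense();ci=camera_info("wrist");im,D=get_image("wrist");C=cloud(ci,D);p=s["position"]
print("tcp",p,s["tcp_rot"],s["gripper_width"])
q=C-p; yaw=np.radians(s["tcp_rot"][2]); c=np.array([np.sin(yaw),-np.cos(yaw)]);n=np.array([-c[1],c[0]])
a=q[...,:2]@c;b=q[...,:2]@n
m=(D>.05)&(D<.25)&(abs(a)<.075)&(abs(b)<.016)&(q[...,2]>-.03)&(q[...,2]<.08)
P=np.stack([a[m],b[m],q[m][:,2]],-1);print(len(P),np.percentile(P[:,2],[0,1,5,20]).round(4))
for lo in np.arange(-.03,.06,.006):
    k=(P[:,2]>=lo)&(P[:,2]<lo+.006)
    if k.sum(): print(round(lo,3),k.sum(),P[k][:,0].min().round(3),P[k][:,0].max().round(3),P[k][:,1].min().round(3),P[k][:,1].max().round(3))
E
python3 tip.py
python3 -m inch '[[[0,0,0],[0,0,0],4],[[0,0,0],[0,0,0],8.5],[[0,0,0],[0,0,0],8.5],[[0,0,0],[0,0,0],8.5],[[0,0,0],[0,0,0],8.5],[[0,0,0],[0,0,0],8.5],[[0,0,0],[0,0,0],8.5],[[0,0,0],[0,0,0],8.5]]' 
python3 tip.py
```

```text
time: 4.92
position: [0.4239, -0.355, 0.1491]
tcp_rot: [-179.9, -0.1, 94.0]
wrist_force: [0.9, 0.1, -0.0]
gripper_width: 0.0
gripper_force: 0.0
tcp [ 0.42393293 -0.35504994  0.14909448] [-1.79910651e+02 -6.54123292e-02  9.40122001e+01] 3.061064319477551e-05
12525 [0.0245 0.0291 0.0366 0.0589]
0.024 179 -0.012 0.012 0.006 0.012
0.03 405 -0.014 0.013 0.006 0.012
0.036 464 -0.014 0.013 0.006 0.012
0.042 523 -0.014 0.013 0.006 0.012
0.048 555 -0.014 0.013 0.006 0.012
0.054 778 -0.014 0.013 -0.012 0.012
time: 5.63
position: [0.4246, -0.3555, 0.1502]
tcp_rot: [180.0, -0.0, 94.0]
wrist_force: [0.5, -0.7, 0.2]
gripper_width: 0.0853
gripper_force: 0.0
tcp [ 0.42460314 -0.35546591  0.15015081] [ 1.79994541e+02 -1.93023110e-03  9.40136673e+01] 0.08526499340406475
7844 [0.0341 0.0364 0.0399 0.0482]
0.03 62 -0.043 0.043 -0.009 0.008
0.036 573 -0.054 0.053 -0.011 0.012
0.042 915 -0.056 0.056 -0.011 0.012
0.048 1036 -0.056 0.056 -0.011 0.012
0.054 1165 -0.056 0.056 -0.011 0.012
```

The real tips sit about 24 mm behind the reported TCP when shut and about 36 mm when open. The contact height on the bar gives the same figure, so the grasp point is about 42 mm above the TCP. Regripping with that offset.

```bash
python3 -m inch '[[[0,0,-4],[0,0,0],8.5],[[0,0,-7],[0,0,0],8.5],[[0,0,-8.3],[0,0,0],8.5],[[0,0,-8.3],[0,0,0],8.5],[[0,0,-8.3],[0,0,0],4],[[0,0,-8.3],[0,0,0],0],[[0,0,-8.3],[0,0,0],0],[[0,0,-8.3],[0,0,0],0]]' 25
python3 -m inch '[[[0,0,0],[0,0,0],0],[[0,0,0],[0,0,0],0],[[0,0,0],[0,0,0],0],[[0,0,0],[0,0,0],0],[[0,0,0],[0,0,0],0],[[0,0,0],[0,0,0],0],[[0,0,0],[0,0,0],0],[[0,0,0],[0,0,0],0]]'
```

```text
time: 6.35
position: [0.4256, -0.3563, 0.0686]
tcp_rot: [179.9, 0.1, 94.0]
wrist_force: [-0.0, -0.8, 0.5]
gripper_width: 0.0383
gripper_force: 0.0
time: 7.02
position: [0.4259, -0.3557, 0.0678]
tcp_rot: [179.9, 0.1, 94.0]
wrist_force: [4.2, 1.2, 5.1]
gripper_width: 0.0069
gripper_force: 24.8
```

```bash
python3 -m inch '[[[0.7,0,1.8],[0,0,0],0],[[1.5,0.1,3.5],[0,0,0],0],[[2.6,0.2,5.1],[0,0,0],0],[[3.9,0.3,6.6],[0,0,0],0],[[5.3,0.4,7.9],[0,0,0],0],[[6.8,0.5,9.0],[0,0,0],0],[[8.5,0.6,9.9],[0,0,0],0],[[10.3,0.7,10.6],[0,0,0],0]]'
```

```text
time: 7.68
position: [0.5245, -0.3495, 0.1739]
tcp_rot: [-179.7, -0.1, 93.9]
wrist_force: [-1.7, 1.4, 3.2]
gripper_width: 0.0066
gripper_force: 25.0
```

```bash
python3 -m inch '[[[1.9,0.1,0.5],[0,0,0],0],[[3.8,0.3,0.8],[0,0,0],0],[[5.7,0.4,0.8],[0,0,0],0],[[7.6,0.5,0.6],[0,0,0],0],[[9.5,0.7,0.2],[0,0,0],0],[[11.3,0.8,-0.4],[0,0,0],0],[[13,0.9,-1.3],[0,0,0],0],[[13.5,0.9,-1.6],[0,0,0],0]]'
python3 -m inch '[[[0,0,0],[0,0,0],0],[[0,0,0],[0,0,0],0],[[0,0,0],[0,0,0],0],[[0,0,0],[0,0,0],2],[[0,0,0],[0,0,0],4],[[0,0,0],[0,0,0],4],[[0,0,4],[0,0,0],4],[[0,0,8],[0,0,0],4]]'
python3 - <<'E'
from h import *
im,D=get_image("scene");cv2.imwrite("pics/s2.png",cv2.resize(im[180:330,330:530],None,fx=3,fy=3))
E
```

```text
time: 8.35
position: [0.6644, -0.3408, 0.1559]
tcp_rot: [180.0, 0.2, 94.0]
wrist_force: [2.8, -1.1, 5.3]
gripper_width: 0.0068
gripper_force: 26.8
time: 9.02
position: [0.6596, -0.3374, 0.2333]
tcp_rot: [-179.5, -0.3, 94.0]
wrist_force: [1.4, -1.4, 1.4]
gripper_width: 0.0397
gripper_force: 0.0
```

View pics/s2.png

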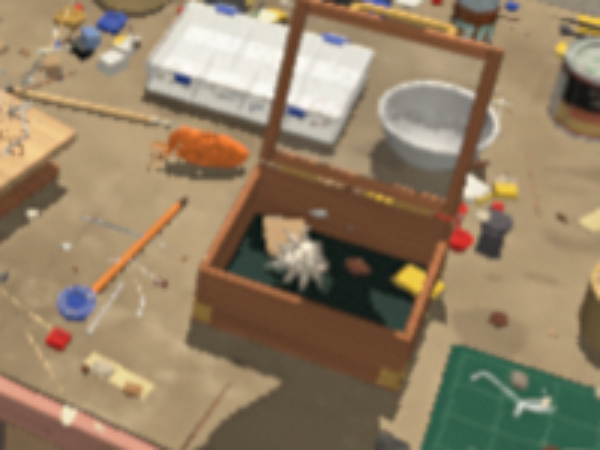

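The lid is standing open. Next I'll look at the shell from above the box.

```bash
python3 -m inch '[[[0,0,3],[0,0,0],8.5],[[-3,-1,6],[0,0,0],8.5],[[-17,-3,6],[0,0,0],8.5],[[-17,-3,6],[0,0,0],8.5],[[-17,-3,6],[0,0,0],8.5],[[-17,-3,6],[0,0,0],8.5],[[-17,-3,6],[0,0,0],8.5],[[-17,-3,6],[0,0,0],8.5]]'
python3 - <<'E'
from h import *
ci=camera_info("wrist");im,D=get_image("wrist");C=cloud(ci,D);np.savez("w3.npz",im=im,D=D,C=C)
m=(C[...,2]>.012)&(C[...,2]<.075)&(D>0)&(abs(C[...,0]-.50)<.058)&(abs(C[...,1]+.351)<.072)
P=C[m];print(len(P),P.min(0),P.max(0),P.mean(0));h=P[P[:,2]>.035];print("high",len(h),h.mean(0),cv2.minAreaRect((h[:,:2]*1000).astype(np.float32)))
v,u=np.where(m);print(u.min(),u.max(),v.min(),v.max())
cu,cv_=int(np.median(u)),int(np.median(v));r=90
a=max(0,cv_-r);b=max(0,cu-r)
print(a,b);cv2.imwrite("pics/w3.png",cv2.resize(im[a:a+180,b:b+180],None,fx=3,fy=3,interpolation=cv2.INTER_CUBIC))
E
```

```text
time: 9.73
position: [0.4913, -0.3697, 0.2976]
tcp_rot: [180.0, -0.0, 93.9]
wrist_force: [0.9, 1.1, 0.2]
gripper_width: 0.0854
gripper_force: 0.0
2335 [ 0.47748429 -0.42292607  0.01206329] [ 0.55799301 -0.27902824  0.06080896] [ 0.52341373 -0.32719141  0.0255804 ]
high 693 [ 0.49940512 -0.3278709   0.04394765] ((499.79901123046875, -328.0188903808594), (42.82705307006836, 40.25372314453125), 28.836639404296875)
312 379 90 201
32 262
```

View pics/w3.png

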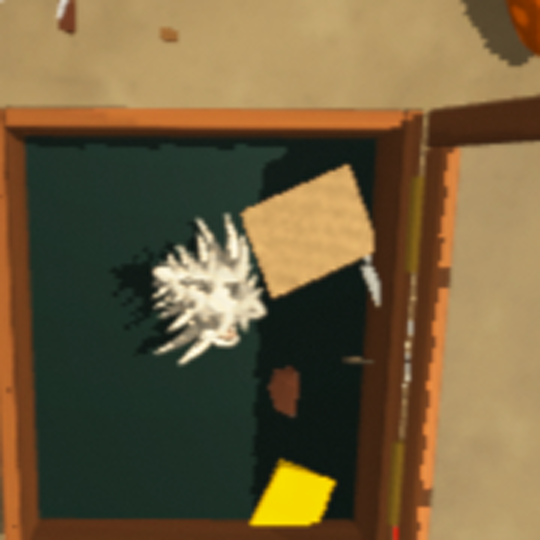

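The shell is at crop (210,300), on the felt beside flat scraps. I need its yaw.

```bash
python3 - <<'E'
from h import *
z=np.load("w3.npz");im,C=z["im"],z["C"];hsv=cv2.cvtColor(im,cv2.COLOR_BGR2HSV)
m=(C[...,2]>.014)&(C[...,2]<.07)&(abs(C[...,0]-.50)<.045)&(abs(C[...,1]+.328)<.05)&(hsv[...,1]<75)&(hsv[...,2]>60)
m=cv2.connectedComponentsWithStats(m.astype(np.uint8),connectivity=8);k=1+m[2][1:,4].argmax();M=m[1]==k
P=C[M];print(len(P),P.mean(0),P.min(0),P.max(0));xy=(P[:,:2]*1000).astype(np.float32);print(cv2.minAreaRect(xy))
w,V=np.linalg.eigh(np.cov(xy.T));print(w**.5,np.degrees(np.arctan2(V[1],V[0])))
for a in range(0,180,10):
    c=np.array([np.cos(np.radians(a)),np.sin(np.radians(a))]);q=xy@c;print(a,round(np.ptp(q),1),round((q.max()+q.min())/2,1),end=" | ")
for zz in(.035,.04,.045,.05):
    h=xy[P[:,2]>zz];print("\n",zz,len(h),h.mean(0),cv2.minAreaRect(h))
E
```

```text
935 [ 0.50047917 -0.32774162  0.03999888] [ 0.47849841 -0.35511984  0.01555457] [ 0.5244638  -0.29858319  0.06080896]
((501.3680114746094, -326.70452880859375), (45.19013595581055, 55.665000915527344), 3.180074691772461)
[10.24543382 12.00603988] [168.32243151  78.32243151]
0 46.0 501.5 | 10 47.1 434.9 | 20 48.8 354.3 | 30 52.1 264.5 | 40 56.2 167.8 | 50 59.7 66.6 | 60 61.7 -36.5 | 70 61.8 -138.5 | 80 60.1 -236.2 | 90 56.5 -326.9 | 100 54.1 -408.1 | 110 53.4 -477.4 | 120 52.7 -533.0 | 130 50.4 -572.5 | 140 46.9 -594.7 | 150 48.1 -598.3 | 160 48.8 -583.4 | 170 48.1 -550.8 | 
 0.035 686 [ 499.4363  -327.75565] ((499.79901123046875, -328.0188903808594), (42.82705307006836, 40.25372314453125), 28.836639404296875)

 0.04 581 [ 499.6011 -327.9609] ((500.3287353515625, -330.24554443359375), (39.597896575927734, 40.35002517700195), 20.788986206054688)

 0.045 266 [ 500.85345 -327.37616] ((501.5205383300781, -329.78863525390625), (39.510345458984375, 37.352806091308594), 25.32147216796875)

 0.05 49 [ 505.33154 -329.75165] ((505.7535095214844, -325.8218688964844), (34.78466796875, 27.03760528564453), 37.571136474609375)
```

The extents fit a shell x axis at about −20°: 61.8 mm against 48.8 mm. I'll turn −0.42 rad, go down and grip.

```bash
python3 -m inch '[[[0.9,4.2,-2],[0,0,-0.12],6.5],[[0.9,4.2,-6],[0,0,-0.24],6.5],[[0.9,4.2,-9],[0,0,-0.36],6.5],[[0.9,4.2,-12],[0,0,-0.42],6.5],[[0.9,4.2,-15],[0,0,-0.42],6.5],[[0.9,4.2,-18],[0,0,-0.42],6.5],[[0.9,4.2,-18],[0,0,-0.42],6.5],[[0.9,4.2,-18],[0,0,-0.42],6.5]]'
python3 tip.py | head -5
```

```text
time: 10.45
position: [0.5015, -0.3256, 0.1151]
tcp_rot: [-179.7, -0.0, 70.1]
wrist_force: [-0.3, -0.6, 2.3]
gripper_width: 0.0651
gripper_force: 0.0
tcp [ 0.50148781 -0.32561528  0.11514698] [-1.79733467e+02 -4.68103712e-02  7.00754087e+01] 0.06509444244826393
9554 [0.0272 0.0306 0.0356 0.0469]
0.024 72 -0.033 0.033 -0.009 0.009
0.03 450 -0.045 0.045 -0.011 0.012
0.036 727 -0.046 0.046 -0.012 0.012
```

```bash
python3 -m inch '[[[0,0,-3],[0,0,0],6.5],[[0,0,-6],[0,0,0],6.5],[[0,0,-9],[0,0,0],6.5],[[0,0,-11.5],[0,0,0],6.5],[[0,0,-12.7],[0,0,0],6.5],[[0,0,-12.7],[0,0,0],6.5],[[0,0,-12.7],[0,0,0],6.5],[[0,0,-12.7],[0,0,0],3]]' 30
python3 -m inch '[[[0,0,0],[0,0,0],0],[[0,0,0],[0,0,0],0],[[0,0,0],[0,0,0],0],[[0,0,0],[0,0,0],0],[[0,0,0],[0,0,0],0],[[0,0,0],[0,0,0],0],[[0,0,0],[0,0,0],0],[[0,0,0],[0,0,0],0]]'
```

```text
time: 11.17
position: [0.5035, -0.3288, -0.0075]
tcp_rot: [179.8, 0.0, 69.9]
wrist_force: [-0.4, 0.3, 0.3]
gripper_width: 0.0543
gripper_force: 0.0
time: 11.83
position: [0.5029, -0.3282, -0.0081]
tcp_rot: [179.8, 0.0, 69.9]
wrist_force: [-0.0, 0.8, 7.0]
gripper_width: 0.0271
gripper_force: 29.9
```

```bash
python3 -m inch '[[[0,0,1.5],[0,0,0],0],[[0,0,4],[0,0,0],0],[[0,0,7],[0,0,0],0],[[0,0,10],[0,0,0],0],[[0,0,13],[0,0,0],0],[[0,0,16],[0,0,0],0],[[0,2,19],[0,0,0],0],[[-0.2,4,20],[0,0,0],0]]'
python3 -m inch '[[[0,3,0],[0,0,0],0],[[-0.5,6.5,0],[0,0,0],0],[[-0.5,10,0],[0,0,0],0],[[-1,13.5,0],[0,0,0],0],[[-1,17,0],[0,0,0],0],[[-1,20.5,0],[0,0,0],0],[[-1,24,0],[0,0,0],0],[[-1.5,27.5,0],[0,0,0],0]]'
python3 -m inch '[[[0,3.5,0],[0,0,0],0],[[-0.5,7,0],[0,0,0],0],[[-0.5,10.5,0],[0,0,0],0],[[-1,14,0],[0,0,0],0],[[-1,17.5,0],[0,0,0],0],[[-1.5,21,0],[0,0,0],0],[[-1.5,24.5,0],[0,0,0],0],[[-2,28,0],[0,0,0],0]]'
```

```text
time: 12.5
position: [0.5016, -0.2901, 0.1955]
tcp_rot: [179.5, 0.1, 69.8]
wrist_force: [2.2, -0.3, 0.0]
gripper_width: 0.0267
gripper_force: 29.8
time: 13.17
position: [0.4849, -0.0108, 0.1908]
tcp_rot: [179.9, -0.1, 69.9]
wrist_force: [1.5, 0.2, -0.4]
gripper_width: 0.0269
gripper_force: 29.8
time: 13.83
position: [0.4648, 0.269, 0.1908]
tcp_rot: [179.9, -0.1, 69.9]
wrist_force: [0.9, -0.4, 0.6]
gripper_width: 0.0271
gripper_force: 29.8
```

```bash
python3 -m inch '[[[0,3.5,0],[0,0,0],0],[[0,7,0],[0,0,0],0],[[0,10,-1],[0,0,0],0],[[0,10.6,-4],[0,0,0],0],[[0,10.6,-7.5],[0,0,0],0],[[0,10.6,-11],[0,0,0],0],[[0,10.6,-14],[0,0,0],0],[[0,10.6,-16],[0,0,0],0]]'
python3 -m inch '[[[0,0,-1.5],[0,0,0],0],[[0,0,-2.7],[0,0,0],0],[[0,0,-3.6],[0,0,0],0],[[0,0,-4],[0,0,0],0],[[0,0,-4.1],[0,0,0],0],[[0,0,-4.1],[0,0,0],0],[[0,0,-4.1],[0,0,0],0],[[0,0,-4.1],[0,0,0],0]]'
```

```text
time: 14.5
position: [0.4629, 0.3721, 0.0272]
tcp_rot: [-179.9, 0.2, 70.0]
wrist_force: [-0.7, 0.1, -1.0]
gripper_width: 0.027
gripper_force: 29.8
time: 15.17
position: [0.4652, 0.3741, -0.0101]
tcp_rot: [179.9, -0.1, 69.9]
wrist_force: [-0.4, 0.4, 2.0]
gripper_width: 0.027
gripper_force: 30.1
```

```bash
python3 -m inch '[[[0,0,0],[0,0,0],3.5],[[0,0,0],[0,0,0],5],[[0,0,0],[0,0,0],6.5],[[0,0,0],[0,0,0],6.5],[[0,0,0],[0,0,0],6.5],[[0,0,0],[0,0,0],6.5],[[0,0,2],[0,0,0],6.5],[[0,0,5],[0,0,0],6.5]]'
python3 -m inch '[[[0,0,4],[0,0,0],6.5],[[0,0,8],[0,0,0],6.5],[[0,0,12],[0,0,0],6.5],[[0,0,16],[0,0,0],6.5],[[0,0,20],[0,0,0],6.5],[[0,0,23],[0,0,0],6.5],[[0,0,23],[0,0,0],6.5],[[0,0,23],[0,0,0],6.5]]'
cat > pose.py <<'E'
from h import *
import sys
# x y radius zlo zhi satmax
x,y,r,lo,hi,sm=map(float,sys.argv[1:7]);cam=sys.argv[7]
ci=camera_info(cam);im,D=get_image(cam);C=cloud(ci,D);np.savez("last.npz",im=im,D=D,C=C);hsv=cv2.cvtColor(im,cv2.COLOR_BGR2HSV)
m=(C[...,2]>lo)&(C[...,2]<hi)&(np.hypot(C[...,0]-x,C[...,1]-y)<r)&(hsv[...,1]<sm)&(hsv[...,2]>50)
m=cv2.morphologyEx(m.astype(np.uint8),cv2.MORPH_CLOSE,np.ones((3,3)));n=cv2.connectedComponentsWithStats(m,connectivity=8);k=1+n[2][1:,4].argmax();M=(n[1]==k)&(C[...,2]>lo)&(C[...,2]<hi)
P=C[M];xy=P[:,:2]*1000;print(len(P),"mean",P.mean(0).round(4),"zmax",P[:,2].max().round(4),n[2][k])
for a in range(0,180,10):
    c=np.array([np.cos(np.radians(a)),np.sin(np.radians(a))]);d=np.array([-c[1],c[0]]);q=xy@c;s=xy@d
    o=c*(q.max()+q.min())/2+d*(s.max()+s.min())/2;print(a,np.ptp(q).round(1),np.ptp(s).round(1),o.round(1),end=" | ")
for f in(.4,.6,.8):
    h=xy[P[:,2]>lo+f*(P[:,2].max()-lo)].astype(np.float32);print("\n",f,len(h),h.mean(0).round(1),cv2.minAreaRect(h))
u,v,w,hh=n[2][k][:4];c=im[max(0,v-25):v+hh+25,max(0,u-25):u+w+25];f=min(500/c.shape[0],600/c.shape[1])
if len(sys.argv)>8: cv2.imwrite(sys.argv[8],cv2.resize(c,None,fx=f,fy=f,interpolation=cv2.INTER_CUBIC));print("crop",u-25,v-25,f)
E
python3 pose.py .465 .374 .06 .014 .08 110 wrist pics/w4.png
```

```text
time: 15.83
position: [0.4621, 0.3714, 0.0365]
tcp_rot: [-179.8, 0.3, 70.0]
wrist_force: [-0.1, 0.6, 0.4]
gripper_width: 0.0651
gripper_force: 0.0
time: 16.5
position: [0.4657, 0.3744, 0.2718]
tcp_rot: [179.9, -0.3, 69.9]
wrist_force: [-0.1, 0.1, -0.3]
gripper_width: 0.0652
gripper_force: 0.0
970 mean [0.461  0.3752 0.0378] zmax 0.0573 [ 296  143   41   51 1041]
0 47.2 57.5 [460.8 376.2] | 10 44.8 55.1 [460.7 376.6] | 20 45.4 51.4 [458.4 376.1] | 30 46.8 51.3 [456.5 373.8] | 40 51.6 49.9 [457.4 372.7] | 50 55.5 46.9 [458.7 372.1] | 60 58.5 46.3 [459.3 373. ] | 70 59.8 47.7 [460.1 373.9] | 80 59.3 48.2 [460.7 375.1] | 90 57.5 47.2 [460.8 376.2] | 100 55.1 44.8 [460.7 376.6] | 110 51.4 45.4 [458.4 376.1] | 120 51.3 46.8 [456.5 373.8] | 130 49.9 51.6 [457.4 372.7] | 140 46.9 55.5 [458.7 372.1] | 150 46.3 58.5 [459.3 373. ] | 160 47.7 59.8 [460.1 373.9] | 170 48.2 59.3 [460.7 375.1] | 
 0.4 755 [460.1 376. ] ((458.9219970703125, 376.37042236328125), (41.83062744140625, 43.76561737060547), 33.70016860961914)

 0.6 507 [459.4 375.6] ((460.9669494628906, 373.8609924316406), (39.40558624267578, 38.933921813964844), 30.63515281677246)

 0.8 43 [466.1 372.2] ((466.51708984375, 378.5737609863281), (32.292808532714844, 25.18799591064453), 44.968936920166016)
crop 271 118 4.9504950495049505
```

View pics/w4.png

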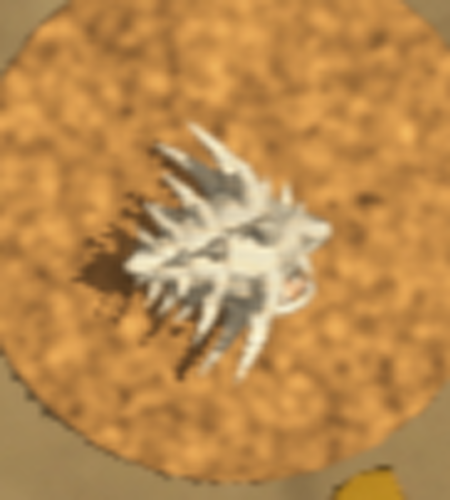

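The shell stands upright on the mat, with its origin at (0.460,0.374) and its x axis at −20°. Next is the skull.

```bash
python3 -m inch '[[[2,-2,3],[0,0,-0.1],8.5],[[5,-5,5],[0,0,-0.2],8.5],[[8,-7.5,5],[0,0,-0.3],8.5],[[11,-10,5],[0,0,-0.4],8.5],[[14,-12.5,5],[0,0,-0.44],8.5],[[17,-15,5],[0,0,-0.44],8.5],[[18.5,-16,5],[0,0,-0.44],8.5],[[18.5,-16,5],[0,0,-0.44],8.5]]'
python3 pose.py .65 .216 .07 .079 .13 110 wrist pics/w5.png
```

```text
time: 17.22
position: [0.6522, 0.2066, 0.3155]
tcp_rot: [179.9, 0.3, 44.2]
wrist_force: [-0.4, -1.1, -0.0]
gripper_width: 0.0853
gripper_force: 0.0
1224 mean [0.6421 0.2174 0.1046] zmax 0.1198 [ 295  121   28   85 1300]
0 81.5 78.0 [646.9 223.6] | 10 89.1 67.0 [644.9 224.6] | 20 94.0 54.9 [643.  224.4] | 30 96.1 41.8 [641.3 223.2] | 40 95.3 30.8 [641.3 220.3] | 50 97.1 35.7 [646.1 217.4] | 60 96.6 47.8 [648.  218.3] | 70 93.2 59.7 [648.9 219.9] | 80 86.9 71.4 [648.4 221.9] | 90 78.0 81.5 [646.9 223.6] | 100 67.0 89.1 [644.9 224.6] | 110 54.9 94.0 [643.  224.4] | 120 41.8 96.1 [641.3 223.2] | 130 30.8 95.3 [641.3 220.3] | 140 35.7 97.1 [646.1 217.4] | 150 47.8 96.6 [648.  218.3] | 160 59.7 93.2 [648.9 219.9] | 170 71.4 86.9 [648.4 221.9] | 
 0.4 1018 [640.2 215.6] ((637.98828125, 213.65704345703125), (76.41801452636719, 23.819961547851562), 41.91879653930664)

 0.6 765 [642.6 218.5] ((641.4257202148438, 216.73870849609375), (64.92227935791016, 22.184795379638672), 34.234073638916016)

 0.8 248 [649.3 224.7] ((644.5900268554688, 221.05911254882812), (48.81644058227539, 11.770492553710938), 36.503944396972656)
crop 270 96 3.7037037037037037
```

View pics/w5.png

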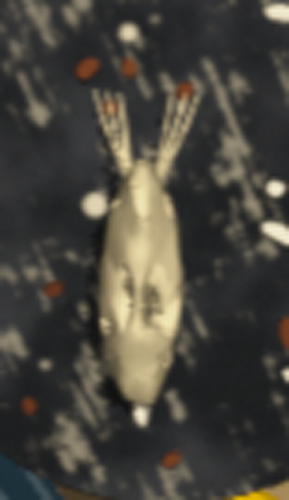

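The skull lies along about 42° with its body (+y) toward (−x,−y), so the grip point is about (0.637,0.2145). I'll descend partway and then correct.

```bash
python3 -m inch '[[[-1.4,0.2,-3],[0,0,-0.04],6.5],[[-1.4,0.2,-6],[0,0,-0.04],6.5],[[-1.4,0.2,-9],[0,0,-0.04],6.5],[[-1.4,0.2,-12],[0,0,-0.04],6.5],[[-1.4,0.2,-14],[0,0,-0.04],6.5],[[-1.4,0.2,-14],[0,0,-0.04],6.5],[[-1.4,0.2,-14],[0,0,-0.04],6.5],[[-1.4,0.2,-14],[0,0,-0.04],6.5]]'
```

```text
time: 17.93
position: [0.6356, 0.2167, 0.1801]
tcp_rot: [-180.0, -0.1, 42.5]
wrist_force: [0.1, -0.3, 1.3]
gripper_width: 0.0651
gripper_force: 0.0
```

```bash
python3 -m inch '[[[0.1,-0.2,-3],[0,0,0],6.5],[[0.1,-0.2,-6],[0,0,0],6.5],[[0.1,-0.2,-9],[0,0,0],6.5],[[0.1,-0.2,-11.5],[0,0,0],6.5],[[0.1,-0.2,-12.6],[0,0,0],6.5],[[0.1,-0.2,-12.6],[0,0,0],6.5],[[0.1,-0.2,-12.6],[0,0,0],6.5],[[0.1,-0.2,-12.6],[0,0,0],3]]' 30
python3 -m inch '[[[0,0,0],[0,0,0],0],[[0,0,0],[0,0,0],0],[[0,0,0],[0,0,0],0],[[0,0,0],[0,0,0],0],[[0,0,0],[0,0,0],0],[[0,0,0],[0,0,0],0],[[0,0,0],[0,0,0],0],[[0,0,0],[0,0,0],0]]'
```

```text
time: 18.6
position: [0.6386, 0.2142, 0.0558]
tcp_rot: [179.9, -0.2, 42.4]
wrist_force: [0.6, 0.4, 0.1]
gripper_width: 0.0544
gripper_force: 0.0
time: 19.27
position: [0.6379, 0.214, 0.055]
tcp_rot: [179.9, -0.2, 42.4]
wrist_force: [-0.4, -0.2, 6.2]
gripper_width: 0.0237
gripper_force: 30.6
```

```bash
python3 -m inch '[[[0,0,1.5],[0,0,0],0],[[0,0,4],[0,0,0],0],[[0,0,7],[0,0,0],0],[[0,0,10],[0,0,0.1],0],[[0,0,13],[0,0,0.2],0],[[-1,0,16],[0,0,0.3],0],[[-2,-1,18],[0,0,0.4],0],[[-4,-3,18],[0,0,0.5],0]]'
python3 -m inch '[[[-2,-3,0],[0,0,0.1],0],[[-4,-6,0],[0,0,0.2],0],[[-6,-9,0],[0,0,0.3],0],[[-8,-12,0],[0,0,0.41],0],[[-10,-15,0],[0,0,0.41],0],[[-11,-18.5,0],[0,0,0.41],0],[[-11,-22,0],[0,0,0.41],0],[[-11,-25.5,0],[0,0,0.41],0]]'
python3 -m inch '[[[0,-3.5,0],[0,0,0],0],[[0,-7,0],[0,0,0],0],[[0,-10.5,0],[0,0,0],0],[[0,-14,0],[0,0,0],0],[[0,-17.5,0],[0,0,0],0],[[0,-21,0],[0,0,0],0],[[0,-24.5,0],[0,0,0],0],[[0,-27.9,0],[0,0,0],0]]'
python3 -m inch '[[[0,0,0],[0,0,0],0],[[0,0,-2],[0,0,0],0],[[0,0,-5],[0,0,0],0],[[0,0,-8],[0,0,0],0],[[0,0,-10],[0,0,0],0],[[0,0,-10],[0,0,0],0],[[0,0,-10],[0,0,0],0],[[0,0,-10],[0,0,0],0]]'
```

```text
time: 19.93
position: [0.6001, 0.1871, 0.2398]
tcp_rot: [179.5, -0.5, 71.6]
wrist_force: [0.8, -0.5, 0.4]
gripper_width: 0.0239
gripper_force: 29.7
time: 20.6
position: [0.4856, -0.073, 0.2345]
tcp_rot: [179.9, -0.0, 94.6]
wrist_force: [0.6, 0.3, -0.4]
gripper_width: 0.0234
gripper_force: 29.7
time: 21.27
position: [0.4862, -0.3523, 0.2343]
tcp_rot: [179.9, 0.0, 94.6]
wrist_force: [0.1, -0.0, -1.3]
gripper_width: 0.0234
gripper_force: 29.7
time: 21.93
position: [0.4875, -0.3512, 0.135]
tcp_rot: [179.9, 0.1, 94.6]
wrist_force: [-0.3, 0.4, 0.4]
gripper_width: 0.0234
gripper_force: 29.7
```

```bash
python3 -m inch '[[[0,0,-3],[0,0,0],0],[[0,0,-6],[0,0,0],0],[[0,0,-9],[0,0,0],0],[[0,0,-11.5],[0,0,0],0],[[0,0,-13],[0,0,0],0],[[0,0,-14],[0,0,0],0],[[0,0,-14.3],[0,0,0],0],[[0,0,-14.4],[0,0,0],0]]'
python3 -m inch '[[[0,0,0],[0,0,0],0],[[0,0,-0.1],[0,0,0],0],[[0,0,-0.1],[0,0,0],0],[[0,0,-0.1],[0,0,0],0],[[0,0,-0.1],[0,0,0],0],[[0,0,-0.1],[0,0,0],0],[[0,0,-0.1],[0,0,0],0],[[0,0,-0.1],[0,0,0],0]]'
```

```text
time: 22.6
position: [0.4875, -0.3512, -0.0099]
tcp_rot: [179.9, 0.1, 94.6]
wrist_force: [-0.1, -0.3, 0.2]
gripper_width: 0.0236
gripper_force: 29.7
time: 23.27
position: [0.4872, -0.3509, -0.0111]
tcp_rot: [179.9, 0.0, 94.6]
wrist_force: [0.0, 1.1, 6.1]
gripper_width: 0.0235
gripper_force: 30.4
```

Contact at 6 N. Releasing, rising and checking.

```bash
python3 -m inch '[[[0,0,0],[0,0,0],3],[[0,0,0],[0,0,0],4],[[0,0,0],[0,0,0],5],[[0,0,0],[0,0,0],5],[[0,0,0],[0,0,0],5],[[0,0,0],[0,0,0],5],[[0,0,1.5],[0,0,0],5],[[0,0,4],[0,0,0],5]]'
python3 -m inch '[[[0,0,4],[0,0,0],5],[[0,0,8],[0,0,0],5],[[0,0,12],[0,0,0],5],[[0,0,16],[0,0,0],5],[[0,0,20],[0,0,0],5],[[0,0,24],[0,0,0],5],[[0,0,26],[0,0,0],5],[[0,0,26],[0,0,0],5]]'
python3 pose.py .489 -.35 .07 .013 .07 110 wrist pics/w6.png | head -2
python3 - <<'E'
from h import *
z=np.load("last.npz");C=z["C"];im=z["im"]
m=(C[...,2]>.15)&(C[...,0]>.56)&(C[...,1]<-.25)&(C[...,1]>-.45)&(z["D"]>0)
P=C[m];print(len(P));cv2.imwrite("pics/w6.png",im)
h=P[(P[:,0]>.64)&(abs(P[:,1]+.34)<.03)&(P[:,2]<.22)];print("bar",len(h),h.mean(0) if len(h) else 0,h.min(0) if len(h) else 0,h.max(0) if len(h) else 0)
t,D=get_image("top");ct=cloud(camera_info("top"),D);m=(ct[...,2]>.15)&(ct[...,0]>.6)&(abs(ct[...,0]-.65)<.06)&(abs(ct[...,1]+.34)<.05);Q=ct[m]
print(len(Q),np.percentile(Q,[2,50,98],axis=0) if len(Q) else 0)
E
```

```text
time: 23.93
position: [0.4843, -0.3488, 0.0258]
tcp_rot: [-179.7, -0.2, 94.6]
wrist_force: [0.6, 0.1, 0.2]
gripper_width: 0.0501
gripper_force: 0.0
time: 24.6
position: [0.4891, -0.3527, 0.2946]
tcp_rot: [179.5, 0.3, 94.6]
wrist_force: [-0.0, -0.3, -0.4]
gripper_width: 0.0499
gripper_force: 0.0
1018 mean [ 0.486  -0.3454  0.0383] zmax 0.053 [ 305  113   24   77 1099]
0 32.2 97.0 [ 483.1 -343.6] | 10 31.3 96.2 [ 487.9 -343.7] | 20 42.7 96.0 [ 488.6 -341.7] | 30 53.9 92.8 [ 488.1 -339.9] | 40 66.2 87.0 [ 486.6 -338.8] | 50 76.7 79.1 [ 485.1 -338.5] | 60 85.3 68.9 [ 483.6 -338.8] | 70 92.0 57.0 [ 482.2 -340.1] | 80 96.0 43.6 [ 481.6 -341.8] | 90 97.0 32.2 [ 483.1 -343.6] | 100 96.2 31.3 [ 487.9 -343.7] | 110 96.0 42.7 [ 488.6 -341.7] | 120 92.8 53.9 [ 488.1 -339.9] | 130 87.0 66.2 [ 486.6 -338.8] | 140 79.1 76.7 [ 485.1 -338.5] | 150 68.9 85.3 [ 483.6 -338.8] | 160 57.0 92.0 [ 482.2 -340.1] | 170 43.6 96.0 [ 481.6 -341.8] | 
16324
bar 850 [ 0.67000871 -0.33899861  0.19644765] [ 0.66525353 -0.36994727  0.19084376] [ 0.67650331 -0.31006514  0.20007409]
762 [[ 0.61035481 -0.38769272  0.15132029]
 [ 0.62857095 -0.33928253  0.1934256 ]
 [ 0.67628476 -0.29263209  0.21569873]]
```

View pics/w6.png

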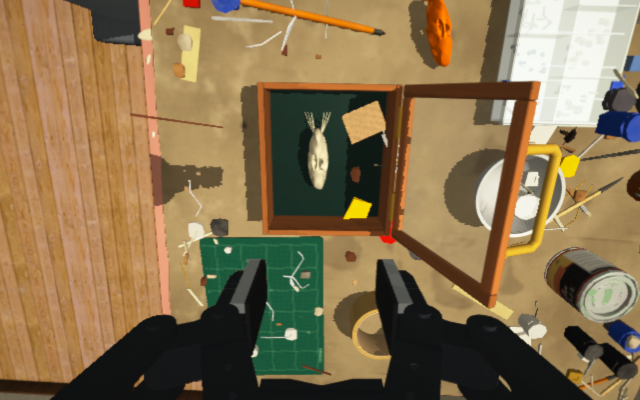

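The skull stands upright in the box at (317,155). The handle is at (545,200), measured at (0.671,−0.339,0.193). Next I'll regrip the bar and close the lid.

```bash
python3 -m inch '[[[3.5,0.3,0],[0,0,0],3.2],[[7,0.6,0],[0,0,0],3.2],[[10.5,1,0],[0,0,0],3.2],[[14,1.3,0],[0,0,0],3.2],[[17,1.3,0],[0,0,0],3.2],[[18.2,1.3,0],[0,0,0],3.2],[[18.2,1.3,0],[0,0,0],3.2],[[18.2,1.3,0],[0,0,0],3.2]]'
python3 -m inch '[[[0,0,-2],[0,0,0],3.2],[[0,0,-5],[0,0,0],3.2],[[0,0,-8],[0,0,0],3.2],[[0,0,-11],[0,0,0],3.2],[[0,0,-13.5],[0,0,0],3.2],[[0,0,-14.4],[0,0,0],3.2],[[0,0,-14.4],[0,0,0],3.2],[[0,0,-14.4],[0,0,0],3.2]]' 25
python3 -m inch '[[[0,0,0],[0,0,0],2],[[0,0,0],[0,0,0],0],[[0,0,0],[0,0,0],0],[[0,0,0],[0,0,0],0],[[0,0,0],[0,0,0],0],[[0,0,0],[0,0,0],0],[[0,0,0],[0,0,0],0],[[0,0,0],[0,0,0],0]]'
python3 - <<'E'
import numpy as np
a0=np.arctan2(46,-153.5);R=np.hypot(46,153.5);y=np.radians(4)
f=lambda t:R*np.array([np.cos(a0-t),np.sin(a0-t)])
for st,en in((1.9,.94),(.94,.02)):
  for t in np.linspace(st,en,9)[1:]:
    d=f(t)-f(st);print(round(t,2),np.round([d[0]*np.cos(y)/10,d[0]*np.sin(y)/10,d[1]/10],1).tolist())
E
```

```text
time: 25.37
position: [0.6677, -0.3369, 0.2847]
tcp_rot: [-179.7, -0.1, 94.6]
wrist_force: [-0.2, 0.8, -0.1]
gripper_width: 0.0319
gripper_force: 0.0
time: 26.03
position: [0.6716, -0.3384, 0.1506]
tcp_rot: [179.4, 0.2, 94.6]
wrist_force: [2.3, 3.1, 18.7]
gripper_width: 0.0321
gripper_force: 9.0
time: 26.7
position: [0.6695, -0.3391, 0.1466]
tcp_rot: [179.7, 0.2, 94.5]
wrist_force: [4.7, -0.9, 6.6]
gripper_width: 0.0071
gripper_force: 24.5
1.78 [-1.6, -0.1, 1.0]
1.66 [-3.4, -0.2, 1.8]
1.54 [-5.2, -0.4, 2.4]
1.42 [-7.1, -0.5, 2.8]
1.3 [-9.0, -0.6, 3.0]
1.18 [-10.9, -0.8, 2.9]
1.06 [-12.8, -0.9, 2.6]
0.94 [-14.6, -1.0, 2.1]
0.82 [-1.7, -0.1, -0.7]
0.71 [-3.3, -0.2, -1.6]
0.6 [-4.8, -0.3, -2.7]
0.48 [-6.1, -0.4, -3.9]
0.36 [-7.3, -0.5, -5.3]
0.25 [-8.4, -0.6, -6.9]
0.14 [-9.2, -0.6, -8.5]
0.02 [-9.9, -0.7, -10.2]
```

```bash
python3 -m inch '[[[-1.6,-0.1,1.0],[0,0,0],0],[[-3.4,-0.2,1.8],[0,0,0],0],[[-5.2,-0.4,2.4],[0,0,0],0],[[-7.1,-0.5,2.8],[0,0,0],0],[[-9,-0.6,3],[0,0,0],0],[[-10.9,-0.8,2.9],[0,0,0],0],[[-12.8,-0.9,2.6],[0,0,0],0],[[-14.6,-1,2.1],[0,0,0],0]]'
python3 -m inch '[[[-1.7,-0.1,-0.7],[0,0,0],0],[[-3.3,-0.2,-1.6],[0,0,0],0],[[-4.8,-0.3,-2.7],[0,0,0],0],[[-6.1,-0.4,-3.9],[0,0,0],0],[[-7.3,-0.5,-5.3],[0,0,0],0],[[-8.4,-0.6,-6.9],[0,0,0],0],[[-9.2,-0.6,-8.4],[0,0,0],0],[[-9.8,-0.7,-9.9],[0,0,0],0]]'
```

```text
time: 27.37
position: [0.5195, -0.3481, 0.1644]
tcp_rot: [-180.0, 0.0, 94.4]
wrist_force: [4.9, -4.4, -12.7]
gripper_width: 0.0069
gripper_force: 24.0
time: 28.03
position: [0.4262, -0.3541, 0.0661]
tcp_rot: [179.7, 0.1, 94.6]
wrist_force: [13.0, 1.6, -4.3]
gripper_width: 0.0069
gripper_force: 24.7
```

```bash
python3 -m inch '[[[0,0,0],[0,0,0],1],[[0,0,0],[0,0,0],3],[[0,0,0],[0,0,0],5],[[0,0,0],[0,0,0],5],[[0,0,0],[0,0,0],5],[[0,0,3],[0,0,0],5],[[0,0,7],[0,0,0],5],[[0,0,11],[0,0,0],5]]'
python3 -m inch '[[[0,0,4],[0,0,0],8.5],[[0.5,1,8],[0,0,0],8.5],[[1,4,12],[0,0,0],8.5],[[2,8,14],[0,0,0],8.5],[[3,12,14],[0,0,0],8.5],[[4,16,14],[0,0,0],8.5],[[5,20,14],[0,0,0],8.5],[[5,24,14],[0,0,0],8.5]]'
python3 -m inch '[[[0,3,0],[0,0,0],8.5],[[0,6,0],[0,0,0],8.5],[[0,8,0],[0,0,0],8.5],[[0,8,0],[0,0,0],8.5],[[0,8,0],[0,0,0],8.5],[[0,8,0],[0,0,0],8.5],[[0,8,0],[0,0,0],8.5],[[0,8,0],[0,0,0],8.5]]'
python3 pose.py .484 -.015 .065 .061 .12 80 wrist pics/w7.png
python3 - <<'E'
from h import *
t,D=get_image("top");ct=cloud(camera_info("top"),D);m=(ct[...,2]>.09)&(ct[...,2]<.14)&(abs(ct[...,0]-.5)<.15)&(abs(ct[...,1]+.35)<.06);P=ct[m];print("handle",len(P),P.mean(0),P.min(0),P.max(0))
E
```

```text
time: 28.7
position: [0.4228, -0.3539, 0.1764]
tcp_rot: [-179.8, -0.1, 94.5]
wrist_force: [1.0, -0.1, 0.4]
gripper_width: 0.0498
gripper_force: 0.0
time: 29.37
position: [0.4748, -0.1202, 0.3167]
tcp_rot: [179.9, 0.0, 94.6]
wrist_force: [1.2, 0.1, -0.2]
gripper_width: 0.0849
gripper_force: 0.0
time: 30.03
position: [0.4741, -0.0435, 0.3161]
tcp_rot: [-180.0, 0.0, 94.4]
wrist_force: [0.6, 0.8, 0.5]
gripper_width: 0.0847
gripper_force: 0.0
615 mean [0.4755 0.0133 0.0844] zmax 0.0933 [305  94  51  53 632]
0 55.7 55.6 [479.7   8.6] | 10 58.3 57.2 [478.5  11.2] | 20 59.5 57.2 [476.7  13.3] | 30 58.9 55.3 [474.3  14.7] | 40 59.5 51.9 [472.6  16.1] | 50 59.0 53.0 [473.   14.8] | 60 59.1 55.3 [474.2  12.5] | 70 58.8 55.9 [476.    9.9] | 80 56.8 54.8 [478.5   8.2] | 90 55.6 55.7 [479.7   8.6] | 100 57.2 58.3 [478.5  11.2] | 110 57.2 59.5 [476.7  13.3] | 120 55.3 58.9 [474.3  14.7] | 130 51.9 59.5 [472.6  16.1] | 140 53.0 59.0 [473.   14.8] | 150 55.3 59.1 [474.2  12.5] | 160 55.9 58.8 [476.    9.9] | 170 54.8 56.8 [478.5   8.2] | 
 0.4 573 [475.5  13.5] ((482.890869140625, 9.919046401977539), (49.95907974243164, 55.62343215942383), 5.456099510192871)

 0.6 460 [477.9  10.8] ((476.0401611328125, 12.494943618774414), (53.45059585571289, 39.503238677978516), 42.88727951049805)

 0.8 330 [480.1   8. ] ((484.6683654785156, 0.11018562316894531), (41.68274688720703, 40.968048095703125), 83.18699645996094)
crop 280 69 4.854368932038835
handle 101 [ 0.42553346 -0.35302038  0.11035104] [ 0.4200175  -0.39920565  0.0917508 ] [ 0.4307071  -0.31016022  0.11771889]
```

View pics/w7.png

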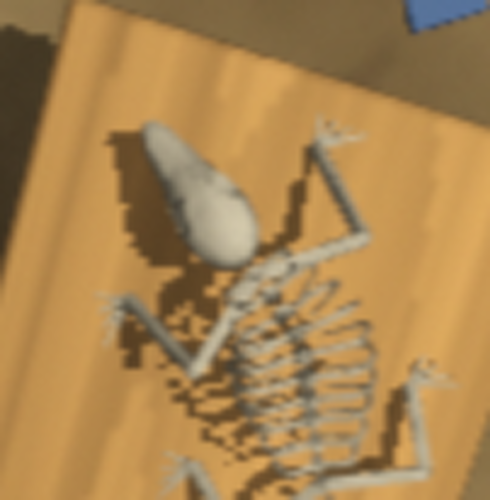

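The lid is shut, with the handle back at z 0.110. The skeleton's head is at crop (210,210), pointing roughly 115°, and its ribs are around (310,390). I'll measure its box and ribs numerically.

```bash
python3 - <<'E'
from h import *
ci=camera_info("wrist");im,D=get_image("wrist");C=cloud(ci,D);hsv=cv2.cvtColor(im,cv2.COLOR_BGR2HSV);np.savez("sk.npz",im=im,D=D,C=C)
pl=(abs(C[...,0]-.484)<.075)&(abs(C[...,1]+.015)<.075)&(C[...,2]>.05)&(C[...,2]<.11)
print("wood",np.median(hsv[pl],0))
def ext(xy):
    for a in range(96,130,4):
        c=np.array([np.cos(np.radians(a)),np.sin(np.radians(a))]);d=np.array([c[1],-c[0]]);q=xy@c;s=xy@d
        l=lambda t:np.percentile(t,[.3,99.7])
        o=c*l(q).mean()+d*l(s).mean();print(a,"len",np.ptp(l(q)).round(1),"wid",np.ptp(l(s)).round(1),o.round(1))
for sm in(60,80):
    m=pl&(C[...,2]>.059)&(hsv[...,1]<sm)&(hsv[...,2]>70);P=C[m];print(sm,len(P));ext(P[:,:2]*1000)
# high points profile along spine at 114deg, relative to plinth centre
m=pl&(C[...,2]>.072);P=C[m];a=np.radians(114);c=np.array([np.cos(a),np.sin(a)]);d=np.array([c[1],-c[0]])
q=(P[:,:2]-[.484,-.015])*1000;s=q@c;t=q@d
for k in range(-70,71,10):
    g=(s>=k)&(s<k+10)
    if g.sum()>3: print(k,g.sum(),"lat",np.percentile(t[g],[3,50,97]).round(0),"zmax",P[g,2].max().round(3))
E
```

```text
wood [ 17. 149. 193.]
60 586
96 len 97.4 wid 72.4 [490.1 -10.7]
100 len 98.4 wid 69.5 [489.1  -9.6]
104 len 99.0 wid 66.4 [488.1  -8.6]
108 len 99.0 wid 63.7 [487.2  -7.6]
112 len 98.5 wid 60.8 [486.3  -6.7]
116 len 98.5 wid 59.5 [485.5  -6.3]
120 len 100.4 wid 62.3 [485.6  -7. ]
124 len 101.9 wid 66.3 [485.9  -7.4]
128 len 102.9 wid 69.9 [486.3  -7.7]
80 959
96 len 97.8 wid 73.8 [489.5 -10.8]
100 len 98.9 wid 71.1 [488.6  -9.6]
104 len 99.5 wid 68.2 [487.7  -8.5]
108 len 99.7 wid 65.6 [486.9  -7.5]
112 len 99.4 wid 62.7 [486.   -6.6]
116 len 99.4 wid 60.3 [485.3  -6.1]
120 len 101.2 wid 62.5 [485.2  -6.7]
124 len 102.6 wid 65.7 [485.3  -7.3]
128 len 103.5 wid 69.8 [485.5  -7.9]
-50 41 lat [-20. -11.  31.] zmax 0.078
-40 115 lat [-15.   8.  31.] zmax 0.085
-30 72 lat [-3.  7. 19.] zmax 0.089
-20 114 lat [-5.  9. 25.] zmax 0.093
-10 134 lat [-6. 10. 27.] zmax 0.096
0 157 lat [-18.   1.  24.] zmax 0.096
10 188 lat [-20.  10.  31.] zmax 0.095
20 141 lat [-4.  7. 33.] zmax 0.091
30 154 lat [-6.  2. 31.] zmax 0.091
40 105 lat [-7. -1.  6.] zmax 0.087
50 55 lat [-8. -4.  0.] zmax 0.08
```

```bash
python3 - <<'E'
from h import *
z=np.load("sk.npz");C=z["C"];im=z["im"];hsv=cv2.cvtColor(im,cv2.COLOR_BGR2HSV)
pl=(abs(C[...,0]-.484)<.075)&(abs(C[...,1]+.015)<.075)&(C[...,2]>.05)&(C[...,2]<.11)
m=pl&(C[...,2]>.059)&(hsv[...,1]<80)&(hsv[...,2]>70)
xy=C[m][:,:2]*1000
for a in range(0,180,6):
    c=np.array([np.cos(np.radians(a)),np.sin(np.radians(a))]);d=np.array([c[1],-c[0]]);q=xy@c;s=xy@d
    l=lambda t:np.percentile(t,[.3,99.7]);o=c*l(q).mean()+d*l(s).mean();print(a,np.ptp(l(q)).round(1),np.ptp(l(s)).round(1),o.round(1),end=" | " if a%12 else "\n")
c=np.array(im[70:190,280:400]);mm=m[70:190,280:400]
big=cv2.resize(c,None,fx=4.8,fy=4.8,interpolation=cv2.INTER_CUBIC);cv2.imwrite("pics/w8.png",big)
# pixel->world for key crop pixels
for u,v in((320,100),(320,120),(340,130),(345,150),(360,170),(380,150)): print(u,v,C[v,u].round(3))
E
```

```text
0 77.3 96.2 [490.5 -12.3]
6 73.8 97.8 [489.5 -10.8] | 12 69.6 99.3 [488.1  -9.1]
18 65.6 99.7 [486.9  -7.5] | 24 61.2 99.2 [485.5  -6.2]
30 62.5 101.2 [485.2  -6.7] | 36 67.7 103.0 [485.4  -7.6]
42 73.5 104.0 [485.7  -8.4] | 48 79.0 103.8 [485.9  -9.2]
54 84.2 102.5 [486.4 -10.4] | 60 88.4 100.1 [487.2 -11.3]
66 91.6 96.4 [488. -12.] | 72 93.9 91.9 [488.9 -12.5]
78 95.2 86.7 [490.  -12.8] | 84 95.6 80.8 [491.1 -13. ]
90 96.2 77.3 [490.5 -12.3] | 96 97.8 73.8 [489.5 -10.8]
102 99.3 69.6 [488.1  -9.1] | 108 99.7 65.6 [486.9  -7.5]
114 99.2 61.2 [485.5  -6.2] | 120 101.2 62.5 [485.2  -6.7]
126 103.0 67.7 [485.4  -7.6] | 132 104.0 73.5 [485.7  -8.4]
138 103.8 79.0 [485.9  -9.2] | 144 102.5 84.2 [486.4 -10.4]
150 100.1 88.4 [487.2 -11.3] | 156 96.4 91.6 [488. -12.]
162 91.9 93.9 [488.9 -12.5] | 168 86.7 95.2 [490.  -12.8]
174 80.8 95.6 [491.1 -13. ] | 320 100 [0.467 0.031 0.057]
320 120 [0.469 0.01  0.086]
340 130 [ 0.494 -0.002  0.056]
345 150 [ 0.502 -0.025  0.057]
360 170 [ 0.524 -0.049  0.056]
380 150 [ 0.545 -0.022  0.057]
```

View pics/w8.png

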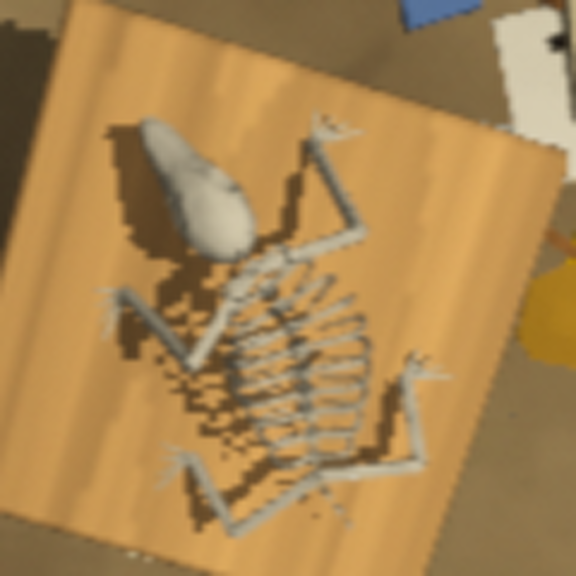

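Skeleton in full: head (205,190), ribs about (305,385), hips (315,475), toes at (335,125), (105,300), (170,465) and (445,375). My height cut dropped the toes, so I'll refit from colour.

```bash
python3 - <<'E'
from h import *
z=np.load("sk.npz");C=z["C"];im=z["im"];ci=camera_info("wrist")
# toe/extreme points: crop px (4.8x, origin 280,70), height guess
f=lambda x,y,h:onz(ci,280+x/4.8,70+y/4.8,h)[:2]*1000
P={"snout":f(146,119,.075),"toeFR":f(360,132,.058),"toeFRt":f(320,115,.058),"toeFL":f(102,293,.058),"toeFL2":f(108,335,.058),"toeHL":f(160,483,.058),"kneeHL":f(234,534,.07),"toeHR":f(449,376,.058),"kneeHR":f(424,466,.07),"hip":f(315,475,.082),"neck":f(268,265,.09),"ribsL":f(236,370,.078),"ribsR":f(370,370,.078),"ribstop":f(300,285,.085),"ribsbot":f(308,462,.085)}
for k,v in P.items(): print(k,v.round(1))
xy=np.array(list(P.values()))
for a in range(80,126,4):
    c=np.array([np.cos(np.radians(a)),np.sin(np.radians(a))]);d=np.array([c[1],-c[0]]);q=xy@c;s=xy@d
    o=c*(q.max()+q.min())/2+d*(s.max()+s.min())/2;core=o+3*d-11*c;r=xy[-4:].mean(0)-o;print(a,"len",np.ptp(q).round(1),"wid",np.ptp(s).round(1),"o",o.round(1),"core",core.round(1),"ribs in frame",(r@d).round(1),(r@c).round(1))
h=P["neck"]-P["hip"];print("spine",np.degrees(np.arctan2(h[1],h[0])))
E
```

```text
snout [455.9  36.2]
toeFR [507.9  37.3]
toeFRt [497.7  40.5]
toeFL [447.2  -6.3]
toeFL2 [449.4 -16.6]
toeHL [465.3 -53.7]
kneeHL [485.2 -62.9]
toeHR [537.1 -20.1]
kneeHR [531.6 -41.5]
hip [503.3 -43.6]
neck [486.8   6.3]
ribsL [481.9 -20.1]
ribsR [514.4 -17.5]
ribstop [495.    1.9]
ribsbot [501.  -39.9]
80 len 104.0 wid 90.9 o [492.5 -11.4] core [493.5 -22.7] ribs in frame 6.8 -6.4
84 len 104.1 wid 90.8 o [492.4 -11.3] core [494.2 -22.6] ribs in frame 6.5 -7.0
88 len 103.8 wid 90.3 o [492.2 -11.2] core [494.8 -22.3] ribs in frame 6.1 -7.5
92 len 102.9 wid 89.3 o [492.1 -11.2] core [495.5 -22.1] ribs in frame 5.7 -7.9
96 len 101.7 wid 87.9 o [491.9 -11.1] core [496.1 -21.7] ribs in frame 5.3 -8.4
100 len 102.7 wid 86.1 o [491.5  -9.6] core [496.4 -20. ] ribs in frame 4.8 -10.3
104 len 103.3 wid 84.2 o [490.7  -8.3] core [496.3 -18.3] ribs in frame 4.6 -12.0
108 len 103.3 wid 82.3 o [489.6  -7.2] core [495.9 -16.7] ribs in frame 4.4 -13.8
112 len 102.9 wid 80.0 o [488.3  -6.2] core [495.2 -15.2] ribs in frame 4.3 -15.5
116 len 103.1 wid 79.2 o [486.3  -6.3] core [493.8 -14.9] ribs in frame 5.1 -16.5
120 len 105.2 wid 82.4 o [486.   -7.2] core [494.1 -15.2] ribs in frame 4.6 -16.2
124 len 106.8 wid 86.2 o [486.3  -7.7] core [494.9 -15.2] ribs in frame 3.5 -15.9
spine 108.31643527804225
```

```bash
python3 - <<'E'
from h import *
z=np.load("sk.npz");C=z["C"];D=z["D"]
Y=np.radians(97);c=np.array([np.cos(Y),np.sin(Y)]);d=np.array([c[1],-c[0]])
X=(C[...,:2]*1000-[497,-20.5]);lx=X@d;ly=X@c;Z=C[...,2]*1000-56
# raised-point height map in grip frame: max z in 4mm cells
print("rows ly 20..-24 ; cols lx -48..48 step 6")
for y in range(20,-28,-4):
    r=[]
    for x in range(-48,50,6):
        g=(abs(lx-x)<=3)&(abs(ly-y)<=2)&(Z>-6)&(Z<60)&(D>0);r.append(f"{int(Z[g].max()) if g.any() else -9:3d}")
    print(f"{y:4d}"," ".join(r))
E
```

```text
rows ly 20..-24 ; cols lx -48..48 step 6
  20   2  10  11   1   2  37  35  38  37  38  36   1   1   1   2   1   2
  16   2  12  18   2  33  35  38  36  37  38  30   1   2   1   2   2   1
  12   2   1  22  26  34  35  39  38  39  38  39   2   2   2   1   2   1
   8   2   2  22  34  34  38  38  37  39  37  33  33   1   2   1   2   2
   4   1   1   1  32  32  37  37  37  37  37  37  26   1   2   2   3   2
   0   1   1   1   2   1  35  38  37  34  36  37  31   1   3   2   1   2
  -4   1   1   2   2   2  31  36  35  35   2  34   1   5   6   2   1   1
  -8   1   2   1   2   2   1  34  34  35  34  34   2   7   8   1   1   1
 -12   2   1   2   1   2   1  27  33  31  31  32   2  10  11   2   2   1
 -16   1   1   1   1   1   3  30  31  29  28  29   2  11  15   2   2   0
 -20   1   2   2   3   3   1   1  29  29  29  27   1   1  18   1   2   0
 -24   2   2   3   3   7   1   2   2  25  27  23  22  21  19   1   1  -9
```

The height map shows the left elbow (ly 4–12) and the right hind shin (ly −4 to −20, under 18 mm high) near the finger slots. I'll grip 7 mm further back, turned to a 14° closing line, with the tips about 14 mm above the plinth.

```bash
python3 -m inch '[[[2.4,1.6,-3],[0,0,0.1],5.6],[[2.4,1.6,-6],[0,0,0.166],5.6],[[2.4,1.6,-9],[0,0,0.166],5.6],[[2.4,1.6,-12],[0,0,0.166],5.6],[[2.4,1.6,-15],[0,0,0.166],5.6],[[2.4,1.6,-17],[0,0,0.166],5.6],[[2.4,1.6,-18],[0,0,0.166],5.6],[[2.4,1.6,-18],[0,0,0.166],5.6]]'
python3 -m inch '[[[0,0,0],[0,0,0],5.6],[[0,0,0],[0,0,0],5.6],[[0,0,0],[0,0,0],5.6],[[0,0,0],[0,0,0],5.6],[[0,0,0],[0,0,0],5.6],[[0,0,0],[0,0,0],5.6],[[0,0,0],[0,0,0],5.6],[[0,0,0],[0,0,0],5.6]]'
```

```text
time: 30.85
position: [0.4964, -0.0262, 0.1339]
tcp_rot: [-179.7, -0.1, 104.1]
wrist_force: [-0.0, 0.3, 0.9]
gripper_width: 0.0561
gripper_force: 0.0
time: 31.52
position: [0.4983, -0.0259, 0.1363]
tcp_rot: [180.0, 0.0, 104.1]
wrist_force: [-1.3, -0.6, 0.0]
gripper_width: 0.0559
gripper_force: 0.0
```

Target z 0.043 means 9.3 cm lower, with y −0.15.

```bash
python3 -m inch '[[[0,-0.15,-2],[0,0,0],5.6],[[0,-0.15,-4.5],[0,0,0],5.6],[[0,-0.15,-7],[0,0,0],5.6],[[0,-0.15,-8.5],[0,0,0],5.6],[[0,-0.15,-9.3],[0,0,0],5.6],[[0,-0.15,-9.3],[0,0,0],5.6],[[0,-0.15,-9.3],[0,0,0],5.6],[[0,-0.15,-9.3],[0,0,0],5.6]]' 25
python3 -m inch '[[[0,0,0],[0,0,0],4.8],[[0,0,0],[0,0,0],4.2],[[0,0,0],[0,0,0],3.8],[[0,0,0],[0,0,0],3.4],[[0,0,0],[0,0,0],2.5],[[0,0,0],[0,0,0],2.5],[[0,0,0],[0,0,0],2.5],[[0,0,0],[0,0,0],2.5]]'
```

```text
time: 32.18
position: [0.4992, -0.0275, 0.0441]
tcp_rot: [179.9, 0.0, 104.1]
wrist_force: [-0.7, 0.1, 0.6]
gripper_width: 0.0559
gripper_force: 0.0
time: 32.85
position: [0.4988, -0.0274, 0.044]
tcp_rot: [179.9, 0.0, 104.1]
wrist_force: [-1.8, 0.4, 6.0]
gripper_width: 0.036
gripper_force: 24.4
```

Width 36.0 mm matches the rib cage exactly. Now to lift and carry it to the wheel.

```bash
python3 -m inch '[[[0,0,1],[0,0,0],2.5],[[0,0,2.5],[0,0,0],2.5],[[0,0,4.5],[0,0,0],2.5],[[0,0,7],[0,0,0],2.5],[[0,0,9.5],[0,0,0],2.5],[[0,0,12],[0,0,0],2.5],[[0,0,14],[0,0,0],2.5],[[0,0,15],[0,0,0],2.5]]'
python3 -m inch '[[[1,1.5,0],[0,0,0],2.5],[[3,4,0],[0,0,0],2.5],[[5,7,0],[0,0,0],2.5],[[7.5,10,0],[0,0,0],2.5],[[9.5,13,0],[0,0,0],2.5],[[11.5,16,0],[0,0,0],2.5],[[13.5,18.5,0],[0,0,0],2.5],[[15,20.5,0],[0,0,0],2.5]]'
python3 -m inch '[[[1,1.5,0],[0,0,0],2.5],[[1.4,2,-1],[0,0,0],2.5],[[1.4,2,-3],[0,0,0],2.5],[[1.4,2,-5],[0,0,0],2.5],[[1.4,2,-7],[0,0,0],2.5],[[1.4,2,-9],[0,0,0],2.5],[[1.4,2,-10],[0,0,0],2.5],[[1.4,2,-10],[0,0,0],2.5]]'
python3 - <<'E'
from h import *
s=ctrl.sense();print(s["joint_positions"].round(1),s["position"])
# where is the skeleton relative to wheel now (top cam)
ci=camera_info("wrist");im,D=get_image("wrist");np.savez("sk2.npz",im=im,D=D,C=cloud(ci,D));cv2.imwrite("pics/w9.png",im)
E
```

```text
time: 33.52
position: [0.4996, -0.0275, 0.1965]
tcp_rot: [179.7, 0.1, 104.1]
wrist_force: [1.5, -0.4, -1.0]
gripper_width: 0.0356
gripper_force: 24.9
time: 34.18
position: [0.6487, 0.1808, 0.1923]
tcp_rot: [-180.0, -0.1, 104.2]
wrist_force: [-0.5, -0.5, -0.1]
gripper_width: 0.0361
gripper_force: 24.9
time: 34.85
position: [0.6591, 0.1957, 0.0891]
tcp_rot: [-179.6, 0.1, 104.1]
wrist_force: [0.1, -0.2, -1.5]
gripper_width: 0.0359
gripper_force: 24.9
[-20.8  37.7   3.   88.5  -2.2  54.3  -3.1] [0.65909092 0.19565445 0.08906377]
```

```bash
python3 -m inch '[[[0,0,0],[0,0,0],2.5],[[0,0,0],[0,0,0],2.5],[[0,0,-1],[0,0,0],2.5],[[0,0,-2],[0,0,0],2.5],[[0,0,-2.6],[0,0,0],2.5],[[0,0,-3],[0,0,0],2.5],[[0,0,-3.1],[0,0,0],2.5],[[0,0,-3.1],[0,0,0],2.5]]'
python3 -m inch '[[[0,0,0],[0,0,0],2.5],[[0,0,0],[0,0,0],2.5],[[0,0,-0.1],[0,0,0],2.5],[[0,0,-0.1],[0,0,0],2.5],[[0,0,-0.1],[0,0,0],2.5],[[0,0,-0.1],[0,0,0],2.5],[[0,0,-0.1],[0,0,0],2.5],[[0,0,-0.1],[0,0,0],2.5]]'
```

```text
time: 35.57
position: [0.6622, 0.1975, 0.0618]
tcp_rot: [-180.0, 0.0, 104.1]
wrist_force: [0.7, 0.2, 0.2]
gripper_width: 0.0357
gripper_force: 25.0
time: 36.23
position: [0.6623, 0.1977, 0.0617]
tcp_rot: [180.0, -0.0, 104.1]
wrist_force: [-2.6, 0.2, 5.6]
gripper_width: 0.0358
gripper_force: 25.5
```

Contact at 5.6 N with the arm at the target. Releasing slowly to 5.6 cm, then rising.

```bash
python3 -m inch '[[[0,0,0],[0,0,0],3.8],[[0,0,0],[0,0,0],4.2],[[0,0,0],[0,0,0],4.8],[[0,0,0],[0,0,0],5.4],[[0,0,0],[0,0,0],5.6],[[0,0,0],[0,0,0],5.6],[[0,0,1],[0,0,0],5.6],[[0,0,2.5],[0,0,0],5.6]]'
python3 -m inch '[[[0,0,3],[0,0,0],5.6],[[0,0,6],[0,0,0],5.6],[[0,0,9],[0,0,0],5.6],[[0,0,12],[0,0,0],5.6],[[0,0,16],[0,0,0],5.6],[[0,0,20],[0,0,0],5.6],[[0,0,22],[0,0,0],5.6],[[0,0,22],[0,0,0],5.6]]'
python3 -m inch '[[[0,-4,0],[0,0,0],5.6],[[0,-4,0],[0,0,0],5.6],[[0,-4,0],[0,0,0],5.6],[[0,-4,0],[0,0,0],5.6],[[0,-4,0],[0,0,0],5.6],[[0,-4,0],[0,0,0],5.6],[[0,-4,0],[0,0,0],5.6],[[0,-4,0],[0,0,0],5.6]]'
python3 - <<'E'
from h import *
ci=camera_info("wrist");im,D=get_image("wrist");C=cloud(ci,D);hsv=cv2.cvtColor(im,cv2.COLOR_BGR2HSV);np.savez("sk3.npz",im=im,D=D,C=C)
m=(np.hypot(C[...,0]-.655,C[...,1]-.217)<.075)&(C[...,2]>.078)&(C[...,2]<.13);P=C[m];print(len(P),"zmax",P[:,2].max())
for a in(92,96,100,104,108):
    r=np.radians(a);c=np.array([np.cos(r),np.sin(r)]);d=np.array([c[1],-c[0]]);q=P[:,:2]*1000@c;s=P[:,:2]*1000@d;l=lambda t:np.percentile(t,[.3,99.7])
    print(a,np.ptp(l(q)).round(1),np.ptp(l(s)).round(1),(c*l(q).mean()+d*l(s).mean()).round(1))
W=(C[...,2]>.066)&(C[...,2]<.082)&(np.hypot(C[...,0]-.655,C[...,1]-.217)<.12);print("disc",cv2.minEnclosingCircle((C[W][:,:2]*1000).astype(np.float32)))
v,u=np.where(m);print(u.min(),u.max(),v.min(),v.max());cv2.imwrite("pics/w10.png",im[max(0,v.min()-60):v.max()+60,u.min()-60:u.max()+60].repeat(3,0).repeat(3,1))
E
```

```text
time: 36.9
position: [0.6607, 0.1971, 0.0851]
tcp_rot: [-179.8, 0.0, 104.1]
wrist_force: [-0.4, -0.3, -0.3]
gripper_width: 0.0561
gripper_force: 0.0
time: 37.57
position: [0.6656, 0.1985, 0.316]
tcp_rot: [179.2, -0.1, 104.1]
wrist_force: [1.1, 0.4, 1.7]
gripper_width: 0.056
gripper_force: 0.0
time: 38.23
position: [0.662, 0.1584, 0.3059]
tcp_rot: [-180.0, -0.0, 104.2]
wrist_force: [0.4, -0.3, -0.8]
gripper_width: 0.0559
gripper_force: 0.0
1707 zmax 0.11504239158078523
92 96.0 77.5 [655.4 211.7]
96 97.7 74.6 [655.  213.1]
100 99.5 72.2 [654.1 214.1]
104 100.5 69.8 [653.2 215. ]
108 101.2 67.1 [652.3 216.1]
disc ((653.7344970703125, 218.01329040527344), 98.23369598388672)
293 362 66 165
```

Upright on the wheel: top at z 0.115, origin about 2 mm from the disc centre. Now the shell.

```bash
python3 -m inch '[[[-2.5,2.7,0],[0,0,-0.1],6.5],[[-5,5.4,0],[0,0,-0.2],6.5],[[-7.5,8.1,0],[0,0,-0.3],6.5],[[-10,10.8,0],[0,0,-0.4],6.5],[[-12.5,13.5,0],[0,0,-0.5],6.5],[[-15,16.2,0],[0,0,-0.593],6.5],[[-17.5,18.9,0],[0,0,-0.593],6.5],[[-19.7,21.6,0],[0,0,-0.593],6.5]]'
python3 -m inch '[[[0,0,-1],[0,0,0],6.5],[[0,0,-4],[0,0,0],6.5],[[0,0,-8],[0,0,0],6.5],[[0,0,-12],[0,0,0],6.5],[[0,0,-16],[0,0,0],6.5],[[0,0,-18],[0,0,0],6.5],[[0,0,-18],[0,0,0],6.5],[[0,0,-18],[0,0,0],6.5]]'
python3 -m inch '[[[0,0,0],[0,0,0],6.5],[[0,0,0],[0,0,0],6.5],[[0,0,0],[0,0,0],6.5],[[0,0,0],[0,0,0],6.5],[[0,0,0],[0,0,0],6.5],[[0,0,0],[0,0,0],6.5],[[0,0,0],[0,0,0],6.5],[[0,0,0],[0,0,0],6.5]]'
```

```text
time: 38.95
position: [0.4632, 0.3751, 0.3064]
tcp_rot: [-180.0, -0.0, 70.1]
wrist_force: [0.7, 1.0, -0.6]
gripper_width: 0.065
gripper_force: 0.0
time: 39.62
position: [0.4647, 0.3731, 0.1252]
tcp_rot: [-179.9, 0.1, 70.1]
wrist_force: [0.2, -0.5, 0.7]
gripper_width: 0.0652
gripper_force: 0.0
time: 40.28
position: [0.4652, 0.3736, 0.1262]
tcp_rot: [180.0, -0.0, 70.1]
wrist_force: [0.4, -0.9, 0.8]
gripper_width: 0.0647
gripper_force: 0.0
```

```bash
python3 -m inch '[[[0,0,-3],[0,0,0],6.5],[[0,0,-6],[0,0,0],6.5],[[0,0,-9],[0,0,0],6.5],[[0,0,-11.5],[0,0,0],6.5],[[0,0,-13],[0,0,0],6.5],[[0,0,-13.5],[0,0,0],6.5],[[0,0,-13.5],[0,0,0],6.5],[[0,0,-13.5],[0,0,0],4]]' 30
python3 -m inch '[[[0,0,0],[0,0,0],3],[[0,0,0],[0,0,0],0],[[0,0,0],[0,0,0],0],[[0,0,0],[0,0,0],0],[[0,0,0],[0,0,0],0],[[0,0,0],[0,0,0],0],[[0,0,0],[0,0,0],0],[[0,0,0],[0,0,0],0]]'
```

```text
time: 40.95
position: [0.4657, 0.3739, -0.0084]
tcp_rot: [180.0, -0.0, 70.1]
wrist_force: [0.8, 0.1, 1.1]
gripper_width: 0.0543
gripper_force: 0.0
time: 41.62
position: [0.4663, 0.3745, -0.0073]
tcp_rot: [179.9, -0.1, 70.1]
wrist_force: [-0.7, -0.0, 6.3]
gripper_width: 0.0267
gripper_force: 30.5
```

```bash
python3 -m inch '[[[0,0,1.5],[0,0,0],0],[[0,0,4],[0,0,0],0],[[0,0,7],[0,0,0],0],[[0,0,10],[0,0,0],0],[[0,0,13],[0,0,0],0],[[0,0,16],[0,0,0],0],[[0,-2,19],[0,0,0],0],[[0,-4,20],[0,0,0],0]]'
python3 -m inch '[[[0,-3.5,0],[0,0,0],0],[[0.5,-7,0],[0,0,0],0],[[0.5,-10.5,0],[0,0,0],0],[[1,-14,0],[0,0,0],0],[[1,-17.5,0],[0,0,0],0],[[1.5,-21,0],[0,0,0],0],[[2,-24.5,0],[0,0,0],0],[[2.3,-28,0],[0,0,0],0]]'
python3 -m inch '[[[0,-3,0],[0,0,0],0],[[0,-5.5,0],[0,0,0],0],[[0,-6.8,-1],[0,0,0],0],[[0,-6.8,-4],[0,0,0],0],[[0,-6.8,-7],[0,0,0],0],[[0,-6.8,-10],[0,0,0],0],[[0,-6.8,-12],[0,0,0],0],[[0,-6.8,-12],[0,0,0],0]]'
```

```text
time: 42.28
position: [0.4668, 0.3361, 0.1963]
tcp_rot: [179.8, -0.4, 70.3]
wrist_force: [1.0, -0.5, -0.1]
gripper_width: 0.0267
gripper_force: 29.6
time: 42.95
position: [0.4883, 0.0519, 0.1916]
tcp_rot: [179.9, -0.0, 70.1]
wrist_force: [1.0, -0.3, -1.0]
gripper_width: 0.0268
gripper_force: 29.6
time: 43.62
position: [0.4845, -0.0145, 0.0676]
tcp_rot: [-179.6, 0.2, 70.1]
wrist_force: [-1.0, 0.3, -0.2]
gripper_width: 0.027
gripper_force: 29.7
```

```bash
python3 -m inch '[[[0,0,0],[0,0,0],0],[[0,0,-1],[0,0,0],0],[[0,0,-2],[0,0,0],0],[[0,0,-2.5],[0,0,0],0],[[0,0,-2.8],[0,0,0],0],[[0,0,-2.9],[0,0,0],0],[[0,0,-2.9],[0,0,0],0],[[0,0,-2.9],[0,0,0],0]]'
python3 -m inch '[[[0,0,0],[0,0,0],0],[[0,0,-0.1],[0,0,0],0],[[0,0,-0.1],[0,0,0],0],[[0,0,-0.1],[0,0,0],0],[[0,0,-0.1],[0,0,0],0],[[0,0,-0.1],[0,0,0],0],[[0,0,-0.1],[0,0,0],0],[[0,0,-0.1],[0,0,0],0]]'
```

```text
time: 44.28
position: [0.4882, -0.0143, 0.0426]
tcp_rot: [-180.0, -0.0, 70.1]
wrist_force: [-2.6, -0.2, 5.4]
gripper_width: 0.0271
gripper_force: 30.4
time: 44.95
position: [0.4882, -0.0143, 0.0426]
tcp_rot: [-180.0, -0.0, 70.1]
wrist_force: [-5.9, -0.4, 16.8]
gripper_width: 0.027
gripper_force: 32.1
```

```bash
python3 -m inch '[[[0,0,0.1],[0,0,0],0],[[0,0,0.1],[0,0,0],0],[[0,0,0.1],[0,0,0],3.5],[[0,0,0.1],[0,0,0],5],[[0,0,0.1],[0,0,0],6.5],[[0,0,0.1],[0,0,0],6.5],[[0,0,1.5],[0,0,0],6.5],[[0,0,4],[0,0,0],6.5]]'
python3 -m inch '[[[0,0,4],[0,0,0],6.5],[[0,0,8],[0,0,0],6.5],[[0,0,12],[0,0,0],6.5],[[0,0,16],[0,0,0],6.5],[[0,0,20],[0,0,0],6.5],[[0,0,22],[0,0,0],6.5],[[0,0,22],[0,0,0],6.5],[[0,0,22],[0,0,0],6.5]]'
python3 pose.py .4843 -.0148 .06 .064 .13 80 wrist | head -2
python3 - <<'E'
from h import *
z=np.load("last.npz");C=z["C"];m=(C[...,2]>.046)&(C[...,2]<.066)&(np.abs(C[...,:2]-[.484,-.015]).max(-1)<.085)
print("plinth",cv2.minAreaRect((C[m][:,:2]*1000).astype(np.float32)))
im,D=get_image("scene");cv2.imwrite("pics/fin.png",cv2.resize(im[120:320,230:500],None,fx=2.9,fy=2.9))
E
```

```text
time: 45.62
position: [0.4856, -0.0145, 0.0791]
tcp_rot: [-179.7, 0.1, 70.1]
wrist_force: [-0.7, 0.8, -0.1]
gripper_width: 0.065
gripper_force: 0.0
time: 46.28
position: [0.489, -0.0144, 0.3023]
tcp_rot: [179.8, -0.1, 70.1]
wrist_force: [0.6, -0.0, -1.6]
gripper_width: 0.0652
gripper_force: 0.0
910 mean [ 0.4851 -0.0131  0.0892] zmax 0.1067 [296 147  42  49 921]
0 46.4 52.6 [484.7 -13.7] | 10 44.1 50.3 [484.6 -13.4] | 20 41.5 48.0 [484.2 -14.1] | 30 39.5 46.0 [484.4 -15.7] | 40 42.1 44.1 [485.9 -15.5] | 50 46.3 44.3 [485.  -14.8] | 60 50.1 45.4 [484.6 -14.3] | 70 52.4 46.6 [484.6 -14.2] | 80 53.2 47.2 [484.7 -14. ] | 90 52.6 46.4 [484.7 -13.7] | 100 50.3 44.1 [484.6 -13.4] | 110 48.0 41.5 [484.2 -14.1] | 120 46.0 39.5 [484.4 -15.7] | 130 44.1 42.1 [485.9 -15.5] | 140 44.3 46.3 [485.  -14.8] | 150 45.4 50.1 [484.6 -14.3] | 160 46.6 52.4 [484.6 -14.2] | 170 47.2 53.2 [484.7 -14. ] | 
plinth ((483.5691833496094, -12.550003051757812), (130.12290954589844, 130.2857666015625), 77.69296264648438)
```

View pics/fin.png

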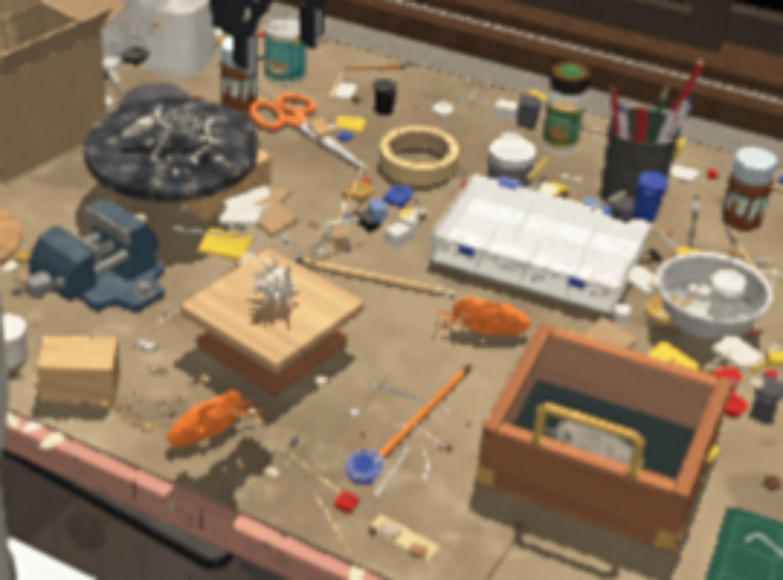

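The final view shows the skeleton upright on the disc at (170,135), the shell upright mid-plinth at (272,290) and the box shut with the skull inside at (590,440). The arm is touching nothing, so I'm handing in.

```bash
python3 -c "
from station import workorder
print(workorder.sign_off())"
```

```text
the job is handed in; nothing more can be done
None
```

The job is handed in after about 46 s of robot time: the fish skull is in the shut box, the skeleton is upright within about 3 mm of the turntable's middle, and the shell is upright within about 2 mm of the plinth's middle.

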